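# Slide the aluminium dish home on the rail pair that runs the full depth

### The arm

A 6-joint arm with a two-finger parallel gripper is mounted at the origin on the work surface. World frame = base frame: x ahead of the robot, y to its left, z up, the work surface at z = 0. Lengths are in m, angles in degrees, forces in N, time in s.
With the tool pointing down it reaches from about 0.4 to 0.825 m from the base axis. Payload 7 kg.
Tool frame: the origin (TCP) lies midway between the tips of the shut fingers; the grasp point (between the pads) lies 19 mm behind it (r.grasp_offset is the distance from the TCP to the grasp point, in m); z points along the fingers, x is the direction in which the jaws open and shut, and the axes are right-handed (so a half turn about z gives the same grasp; the last joint's range is limited). The gripper opens to 88 mm and grips with 3 to 60 N. Pads are 19 mm wide; open, the fingers measure 130 mm over their backs; the gripper's body (78 mm by 193 mm) begins 47 mm behind the grasp point.
Start: joints at [-53.451, 20.546, 0.682, 0, -70.136, -16.507], TCP at [0.231, -0.634, 0.227] pointing down, gripper open.
Joint ranges: [-176.03, 176.03], [-82.01, 121.73], [-58.28, 71.71], [-173.87, 95.51], [-174.79, -0.11], [-173.66, 173.66]. Speed limits (degrees/s): [136.94, 136.94, 172.46, 180, 180, 180].

### API

Orientations are given as [roll, pitch, yaw] about the fixed x, y, z axes, in that order (R = Rz(yaw) Ry(pitch) Rx(roll)).
In Python, from plant import r gives the robot as it stands.
- The arm moves only by the tool step_arm, never from a script. Its argument "deltas" is a list of rows, each a list of 7 numbers: the turn, a rotation vector about the tool's x, y, z in rad, then the shift along the tool's x, y, z in mm, then the opening, from -1 (shut) to 1 (fully open), so that 0 is half open. In form: [[ax, ay, az, x, y, z, grip], ...]. A call has 1 to 10 rows; each row shifts and turns the pose as measured when the row begins, along the tool's axes as they then stand; what a row does not reach is not made up. A row lasts 1/10 s, in which the tool goes at most 50 mm and 8.59 degrees, less where a joint would pass 70% of its speed; a pose out of reach is approached as far as the arm can. A call with a gripper value outside its range is refused whole. The fingers move at their own pace and stop on an object; "squeeze" is the grip in N (left out, the last holds). Time passes only in rows, so rows that do not move let the fingers close. It gives the time, the measured TCP pose, the force and the opening at its end, in the units of the state.
- r.get_state(): the state, without advancing time (a new reading comes with each control period).
- r.capture(name): name is "side" or "top"; returns the picture (480x640x3 uint8, red, green, blue); there is no depth.
- r.camera_info(name): a dict with "vertical_fov" (degrees; the focal length in pixels is half the picture's height over the tangent of half this angle, whatever the lens; pixels are square), "cx", "cy" (the principal point, pixels), "k1" (the pictures are not rectified: a ray, as slopes to the right and down, at radius r is drawn at 1 + k1 r^2 times it, then the intrinsics apply), "view" (4x4, takes a point from world to camera coordinates). Camera axes: x right, y down, z forward; pixel columns grow to the right and rows downward; lengths in m; the calibration is good to about 2 mm. A picture is of the moment at which its call begins. camera_info takes no time and is no camera call.
- r.close_job(): hands the job in, once; it reports no verdict.
The state is a dict: "time_s": time; "joints": joint angles; "qd": joint speeds; "joint_torque": joint torques, N m; "tcp_pos": TCP position; "eef_rot": TCP orientation; "contact_force": force on the tool from outside, world axes, zero at the start; "moment": the same for the moment, N m; "gripper_width": finger opening in m.
Only numpy, scipy, OpenCV 4.12 (cv2) and the standard library are available. Lean on these libraries where they do the work, as an engineer would, in place of code of your own. Each camera call takes 0.05 s, during which the arm holds its last target.

### The job

Slide the flat aluminium dish into the open front of the wooden rack, grip towards you, and push it fully home against the stop at the back, lying level in the grooves of one rail pair; then let go. Only one of the two rail pairs takes the dish all the way: on the other a stop hidden deep inside is set forward and leaves the dish sticking out 45 mm too far, so find the right height by feel. Leave the bowl, chopsticks, coasters, mug and spoon where they are.

Things in the scene. Friction and masses are not known exactly. Their poses are not given: they have to be found in the camera images.
- dish_grip (a point): Centre of the upright dark wooden grip block at the front edge of the loose dish: 12 mm thick (y), 26 mm long (x), top 42 mm above the sheet's underside; this point is 28 mm above that underside. Axes: x from the grip towards the dish (the way it slides in), y across, z up. The sheet's centre is 67 mm, its rear edge 122 mm along +x; a 44 mm wide tongue under the block reaches 17 mm along -x.
- dish: The aluminium dish (0.2 to 0.33 kg), lying at the start on a fixed wooden stand 60 mm high whose top is 120 mm square, its grip beyond the stand's edge: a sheet 110 x 110 x 4 mm with flat edges 12 mm wide or more outside a low square rim (84 mm, 13 mm high over the underside). Origin under the sheet's centre; axes as dish_grip.
- rack: Fixed wooden rack 142 mm wide (y), 230 mm tall, open front towards its own -x. Origin on the table, mid-width; front plane at x = -60 mm, back at +66 mm. Bay 116 mm wide between side walls, holding two grooved rail pairs. A drawer case flush with the front fills heights 175 to 230 mm above the bay and would strike an upright gripper: lean the gripper back, away from the rack, by 25 degrees or more.
- rails_low (a point): Middle of the low rail pair at the front plane, at the height of its ledges' top faces (85 mm above the table); axes as rack. Ledges 11 mm wide on both side walls start here; guide strips 12 mm above them start 15 mm farther in. The 4 mm sheet so has 8 mm play in height, 3 mm to each side. Fully home dish_grip is 25 mm in front (-x) of this point and 28 mm above it; on the blocked pair 70 mm in front.
- rails_high (a point): The same point of the high rail pair, 145 mm above the table; same shape and measures as the low pair. One pair, low or high (changes each time, not measured), has its hard wooden stop set 45 mm forward and is the blocked one; only the other lets the dish fully home.
- lidded_bowl: white ceramic lidded bowl on top of the rack, 104 mm wide, 70 mm high; bystander, origin under its centre
- chopsticks: pair of bamboo chopsticks lying along their x, 230 mm long; bystander, origin under their centre
- coaster_stack: stack of three round cork coasters, 90 mm wide, 21 mm high; bystander, origin under its centre
- mug: ceramic mug, 80 mm wide, 85 mm high; bystander, origin under its centre
- spoon: spoon lying flat; bystander, origin under its centre
Mind the look-alikes: they are no part of the job. Leave any turquoise look-alike of the rack alone.

How it is judged:
By the outcome, as a careful person would: the job done as asked, in the order asked, and still so for the second after the job is handed in, with the robot touching nothing.
It also fails if it takes over 48 s, if anything falls off the work surface, if the arm or the gripper's body presses on something with over 40 N, if the wrist force passes 120 N, or if a joint passes its speed limit or range.

## Working session

There is one attempt and no reset: what is moved stays moved. The work goes in short steps, Python scripts to look and compute and a tool call to move; the robot and the scene stay as the last step left them, time stands still between calls to the robot, and variables do not carry over. Pictures are saved under pics/ and viewed, and the job is handed in when it is done.

Besides the shell and the picture viewer there is one more tool, called as name(argument=value, ...), one argument or row to a line, values as JSON. step_arm: Moves the arm, as the interface text tells. Its arguments: {"type":"object","properties":{"deltas":{"type":"array","items":{"type":"array","items":{"type":"number"}}},"squeeze":{"type":"number"}},"required":["deltas"]}

```bash
mkdir -p pics; ls
python3 - <<'E'
from plant import r
import cv2
for n in("side","top"):
    im=r.capture(n); cv2.imwrite(f"pics/{n}0.png",im[:,:,::-1]); print(n,r.camera_info(n))
print(r.get_state(), r.grasp_offset)
E
```

```text
pics
side {'vertical_fov': 43.94574959299306, 'cx': 324.0243406821208, 'cy': 236.6065713518092, 'k1': -0.03264500199179055, 'view': array([[ 0.99724293,  0.07342298, -0.01075184, -0.55838031],
       [ 0.05784118, -0.85988207, -0.50720531, -0.01934418],
       [-0.04648584,  0.50518501, -0.86175819,  1.67140628],
       [ 0.        ,  0.        ,  0.        ,  1.        ]])}
top {'vertical_fov': 42.11768094003233, 'cx': 317.98812630665776, 'cy': 243.34455689597002, 'k1': 0.02465740755823459, 'view': array([[ 0.01741628, -0.99972491,  0.01570943, -0.09843631],
       [-0.99703251, -0.01854343, -0.07471489,  0.56343008],
       [ 0.07498565, -0.01436156, -0.99708119,  1.85034922],
       [ 0.        ,  0.        ,  0.        ,  1.        ]])}
{'time_s': 0.1, 'joints': array([-5.34514068e+01,  2.05857794e+01,  6.40634081e-01, -1.67556338e-02,
       -7.01370596e+01, -1.65060005e+01]), 'qd': array([-0.05145239, -0.15414437,  0.07764197,  0.18633069,  0.06512169,
       -0.00217299]), 'joint_torque': array([-1.37610648e-03, -5.84162450e+01,  2.93753779e+01,  7.01560378e+00,
        1.02209425e-02, -5.74838327e-05]), 'tcp_pos': array([ 0.23114884, -0.6337316 ,  0.22574923]), 'eef_rot': array([-1.79991746e+02, -8.32929901e-02,  1.10036882e+02]), 'contact_force': array([ 0.10888646, -0.1453676 ,  0.03171738]), 'moment': array([0.02044095, 0.0153135 , 0.00805211]), 'gripper_width': 0.08774315039684123} 0.0188
```

View pics/side0.png

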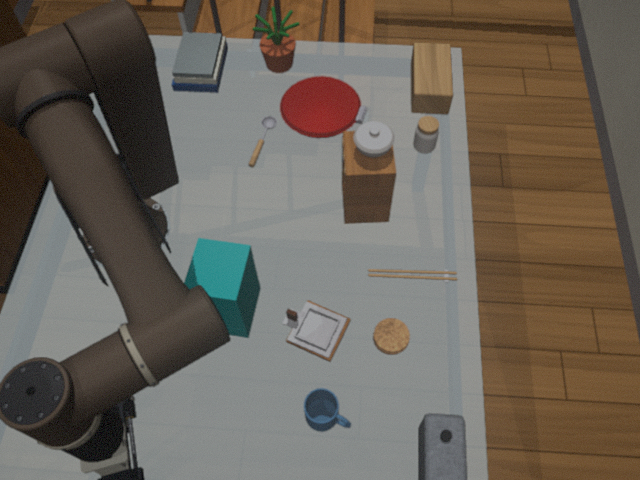

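View pics/top0.png

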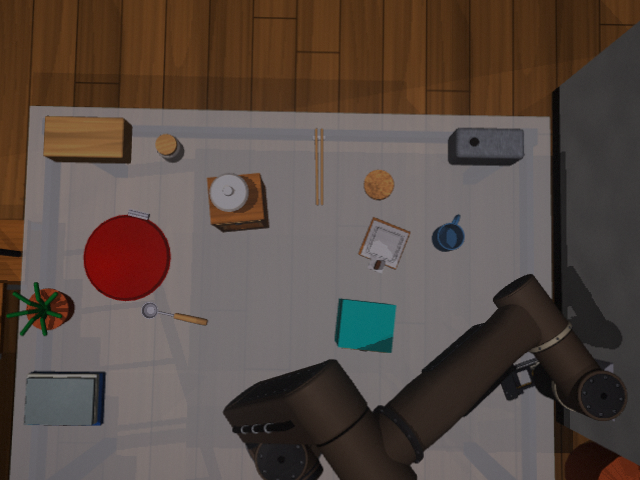

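Run:
```python
import cv2,numpy as np
a=cv2.imread("pics/side0.png");b=cv2.imread("pics/top0.png")
f=lambda i,x,y,w,h,s:cv2.resize(i[y:y+h,x:x+w],None,fx=s,fy=s,interpolation=cv2.INTER_CUBIC)
c=np.hstack([f(a,325,110,80,120,4.5),f(b,195,160,85,120,4.5)[:540]])
cv2.imwrite("pics/c1.png",c)
c=np.hstack([f(a,275,290,85,80,4.5),f(b,345,205,85,80,4.5)])
cv2.imwrite("pics/c2.png",c)
```

```text
(no output)
```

View pics/c1.png

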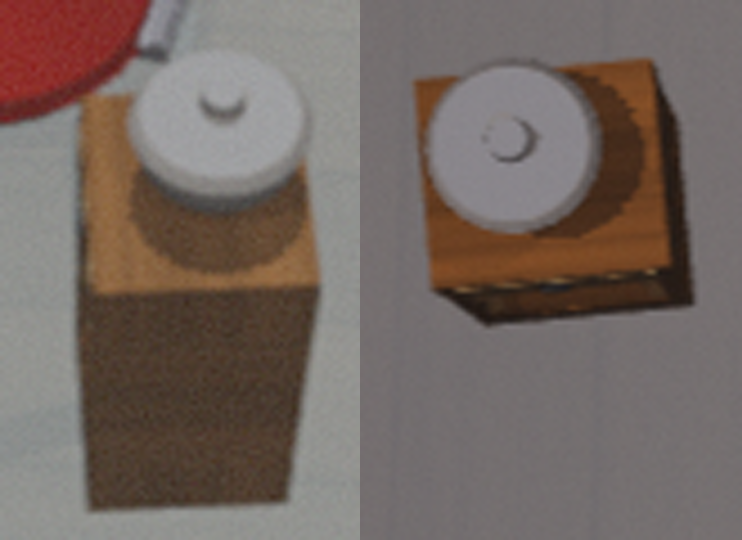

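View pics/c2.png

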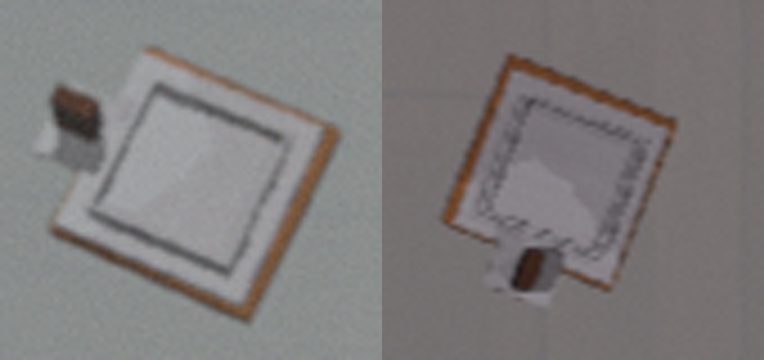

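```bash
cat > h.py <<'E'
import numpy as np,cv2
from plant import r
INF={n:r.camera_info(n) for n in("side","top")}
def K(n):
    i=INF[n]; f=240/np.tan(np.radians(i["vertical_fov"]/2))
    return np.array([[f,0,i["cx"]],[0,f,i["cy"]],[0,0,1.]]),np.array([i["k1"],0,0,0.]),i["view"]
def plane(n,p,z):
    k,d,V=K(n); p=np.asarray(p,float).reshape(-1,1,2)
    u=cv2.undistortPoints(p,k,d)[:,0]; R=V[:3,:3];c=-R.T@V[:3,3]
    w=np.c_[u,np.ones(len(u))]@R
    return c+w*((z-c[2])/w[:,2])[:,None]
def proj(n,P):
    k,d,V=K(n); return cv2.projectPoints(np.asarray(P,float).reshape(-1,1,3),cv2.Rodrigues(V[:3,:3])[0],V[:3,3],k,d)[0][:,0]
def edge(im,a,b,half=3,lo=.1,hi=.9,sign=0):
    """subpixel edge pts between rough a,b by max gradient on normals"""
    g=cv2.GaussianBlur(im,(0,0),.8).astype(np.float32)
    a=np.array(a,float);b=np.array(b,float);t=b-a;L=np.hypot(*t);nn=np.array([-t[1],t[0]])/L
    s=np.arange(-half,half+.01,.2);out=[]
    for q in np.arange(lo,hi,1./L):
        P=(a+q*t)[None]+s[:,None]*nn
        v=cv2.remap(g,P[:,0].astype(np.float32)[None],P[:,1].astype(np.float32)[None],cv2.INTER_CUBIC)[0]
        d=np.linalg.norm(np.gradient(v,axis=0),axis=1) 
        d=d**2; i=d.argmax(); w=d*(abs(s-s[i])<1); out.append(a+q*t+nn*(w@s/w.sum()))
    return np.array(out)
def fit(P):
    P=P[:,:2].astype(np.float32)
    vx,vy,x,y=cv2.fitLine(P,cv2.DIST_HUBER,0,1e-3,1e-4).ravel()
    return np.array([x,y]),np.array([vx,vy]),
def isect(l,m):
    A=np.c_[l[1],-m[1]]; s=np.linalg.solve(A,m[0]-l[0]); return l[0]+s[0]*l[1]
E
cat > m.py <<'E'
from h import *
im={n:cv2.imread(f"pics/{n}0.png") for n in INF}
T=lambda x,y:(195+(x-360)/4.5,160+y/4.5)
def rep(nm,n,a,b,z,**k):
    l=fit(plane(n,edge(im[n],a,b,**k),z)); d=l[1]*np.sign(l[1][0] if abs(l[1][0])>abs(l[1][1]) else l[1][1])
    print(nm,l[0].round(4),"ang",np.degrees(np.arctan2(d[1],d[0])).round(2)); return l
print("RACK top cam")
f=rep("front",'top',T(433,290),T(672,265),.23)
ri=rep("right",'top',T(650,60),T(672,265),.23)
bk=rep("back",'top',T(417,82),T(650,60),.23,lo=.75,hi=.97)
print("corners fr,br",isect(f,ri),isect(bk,ri))
S=lambda x,y:(325+x/4.5,110+y/4.5)
print("RACK side cam")
a=rep("right top",'side',S(90,292),S(320,288),.23)
b=rep("right bot",'side',S(90,508),S(288,500),0)
c=rep("front top",'side',S(80,95),S(90,292),.23)
print("fr",isect(a,c))
print("DISH")
D={'top':[(345+(x-382)/4.5,205+y/4.5) for x,y in[(518,67),(668,130),(605,285),(455,218)]],
'side':[(275+x/4.5,290+y/4.5) for x,y in[(60,225),(150,55),(325,132),(240,310)]]}
for n in D:
    q=D[n]; L=[rep(n+str(i),n,q[i],q[(i+1)%4],.064,half=1.4,lo=.12,hi=.88) for i in range(4)]
    C=np.array([isect(L[i],L[i-1]) for i in range(4)]); print(C.round(4),C.mean(0),[np.linalg.norm(C[i]-C[i-1]).round(4) for i in range(4)])
E
python3 m.py
```

```text
RACK top cam
front [0.6049 0.1173] ang 97.92
right [0.6846 0.0668] ang 3.18
back [0.7356 0.0931] ang 94.46
corners fr,br [0.61244196 0.0627794 ] [0.7374503  0.06971628]
RACK side cam
right top [0.6766 0.069 ] ang 6.96
right bot [0.6675 0.0691] ang 6.4
front top [0.5978 0.1389] ang 93.37
fr [0.6024568  0.05991193]
DISH
top0 [ 0.6151 -0.304 ] ang 69.56
top1 [ 0.5487 -0.3339] ang -20.53
top2 [ 0.5136 -0.2658] ang 69.45
top3 [ 0.5845 -0.2323] ang -21.33
[[ 0.6345 -0.2518]
 [ 0.5972 -0.352 ]
 [ 0.4955 -0.314 ]
 [ 0.5336 -0.2124]] [ 0.5651866  -0.28256106] [np.float32(0.1083), np.float32(0.1069), np.float32(0.1085), np.float32(0.1084)]
side0 [ 0.5135 -0.2715] ang 67.16
side1 [ 0.5931 -0.2355] ang -20.72
side2 [ 0.6092 -0.32  ] ang 69.53
side3 [ 0.5416 -0.3333] ang -20.98
[[ 0.495  -0.3154]
 [ 0.5375 -0.2144]
 [ 0.6349 -0.2513]
 [ 0.5964 -0.3543]] [ 0.5659535 -0.2838751] [np.float32(0.1087), np.float32(0.1096), np.float32(0.1041), np.float32(0.11)]
```

```bash
cat > v.py <<'E'
from h import *
im={n:cv2.imread(f"pics/{n}0.png") for n in INF}
T=lambda x,y:(195+(x-360)/4.5,160+y/4.5)
S=lambda x,y:(325+x/4.5,110+y/4.5)
E={'top':[(T(433,290),T(672,265)),(T(650,60),T(672,265)),(T(417,82),T(650,60))],
'side':[(S(90,292),S(320,288)),(S(90,508),S(288,500)),(S(80,95),S(90,292))]}
out=[]
for n,x0,y0,w,h,s in(('top',200,165,80,75,5),('side',335,120,70,110,5)):
    c=cv2.resize(im[n][y0:y0+h,x0:x0+w],None,fx=s,fy=s,interpolation=cv2.INTER_CUBIC)
    c=np.clip(c*1.6,0,255).astype(np.uint8)
    for a,b in E[n]:
        for p in edge(im[n],a,b): 
            q=((p+.5-[x0,y0])*s).astype(int); cv2.circle(c,tuple(int(v) for v in q),1,(255,255,0),-1)
    out.append(c)
H=max(o.shape[0] for o in out)
cv2.imwrite("pics/v1.png",np.hstack([cv2.copyMakeBorder(o,0,H-o.shape[0],0,0,cv2.BORDER_CONSTANT) for o in out]))
E
python3 v.py
```

```text
(no output)
```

View pics/v1.png

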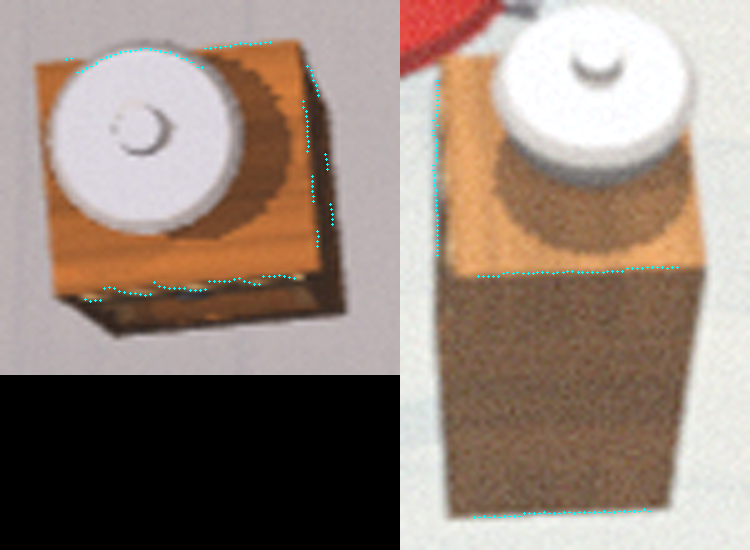

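```bash
cat > v2.py <<'E'
from h import *
def ch(n):
    i=cv2.imread(f"pics/{n}0.png").astype(np.int16); g=np.clip(i[:,:,2]-i[:,:,0],0,255).astype(np.uint8); return cv2.merge([g,g,g])
im={n:ch(n) for n in INF}
V=lambda x,y:(200+x/5-.5,165+y/5-.5)
W=lambda x,y:(335+(x-400)/5-.5,120+y/5-.5)
E=[('top','R',V(298,42),V(320,268),.23,.05,.95),('top','L1',V(37,66),V(43,122),.23,.1,.9),('top','L2',V(51,240),V(55,292),.23,.1,.9),
('top','B',V(200,51),V(298,42),.23,.05,.95),('top','F',V(55,294),V(320,270),.23,.05,.95),('top','Fbot',V(118,335),V(345,313),0,.05,.95),
('side','Rt',W(452,276),W(705,267),.23,.05,.95),('side','Rb',W(448,517),W(668,508),0,.05,.95),('side','Ft',W(438,60),W(448,276),.23,.05,.95),('side','Rback',W(704,265),W(690,150),.23,.05,.6)]
out={}
for n,x0,y0,w,h in(('top',200,165,80,75),('side',335,120,70,110)):
    s=5;out[n]=cv2.resize(im[n][y0:y0+h,x0:x0+w],None,fx=s,fy=s,interpolation=cv2.INTER_CUBIC)
for n,nm,a,b,z,lo,hi in E:
    p=edge(im[n],a,b,half=2,lo=lo,hi=hi); l=fit(plane(n,p,z)); d=l[1]*np.sign(l[1].sum())
    ang=np.degrees(np.arctan2(d[1],d[0])); print(n,nm,l[0].round(4),round(float(ang if ang<45 else ang-90),2))
    o=np.array([200,165] if n=='top' else [335,120])
    for q in (p+.5-o)*5: cv2.circle(out[n],tuple(int(v) for v in q),1,(255,255,0),-1)
cv2.imwrite("pics/v2.png",np.hstack([cv2.copyMakeBorder(o,0,550-o.shape[0],0,0,cv2.BORDER_CONSTANT) for o in out.values()])*1)
E
python3 v2.py
```

```text
top R [0.681  0.0688] 6.29
top L1 [0.7051 0.2141] 11.69
top L2 [0.6131 0.2041] 7.02
top B [0.7341 0.1088] 5.44
top F [0.6037 0.1329] 6.93
top Fbot [0.6064 0.1554] 6.45
side Rt [0.6717 0.068 ] 6.61
side Rb [0.6711 0.0702] 6.93
side Ft [0.6026 0.1149] 5.57
side Rback [0.7327 0.1003] 6.0
```

View pics/v2.png

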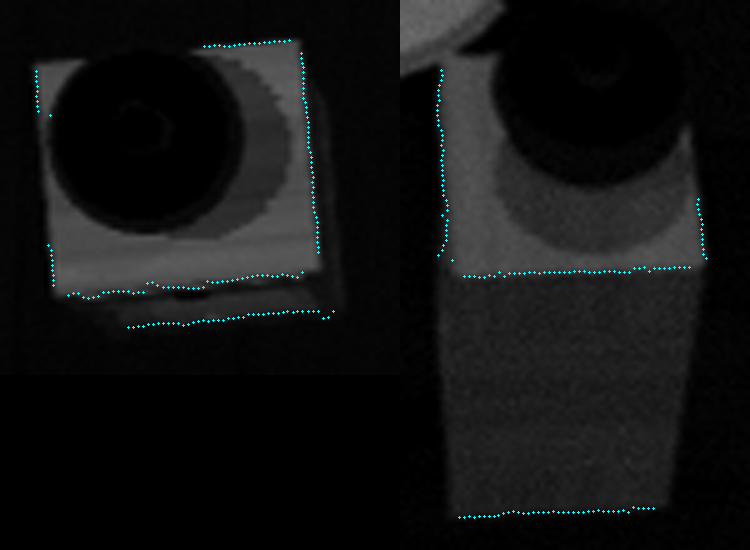

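Run:
```python
from h import *
print(plane('top',[(340,299),(396,304),(391,352),(336,347)],.23).round(3))
print(plane('side',[(197,240),(251,244),(239,298),(187,280)],.23).round(3),plane('side',[(260,290),(247,334)],0).round(3))
def grip(n,b): print(n,plane(n,b,.102).round(4))
grip('top',[(345+(535-382)/4.5,205+255/4.5)]); grip('side',[(275+77/4.5,290+100/4.5)])
```

```text
[[ 0.403 -0.146  0.23 ]
 [ 0.392 -0.295  0.23 ]
 [ 0.266 -0.283  0.23 ]
 [ 0.276 -0.138  0.23 ]]
[[ 0.276 -0.149  0.23 ]
 [ 0.404 -0.151  0.23 ]
 [ 0.396 -0.289  0.23 ]
 [ 0.273 -0.253  0.23 ]] [[ 0.402 -0.16   0.   ]
 [ 0.385 -0.285  0.   ]]
top [[ 0.5096 -0.2633  0.102 ]]
side [[ 0.5033 -0.2602  0.102 ]]
```

Run:
```python
import cv2,numpy as np
a=cv2.imread("pics/side0.png");b=cv2.imread("pics/top0.png")
f=lambda i,x,y,w,h,s:cv2.resize(i[y:y+h,x:x+w],None,fx=s,fy=s,interpolation=cv2.INTER_CUBIC)
cv2.imwrite("pics/c3.png",np.hstack([f(a,175,225,130,125,3),f(b,325,285,100,125,3)]))
cv2.imwrite("pics/c4.png",np.hstack([f(a,280,300,40,40,9),f(b,360,250,40,40,9)]))
```

```text
(no output)
```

View pics/c3.png

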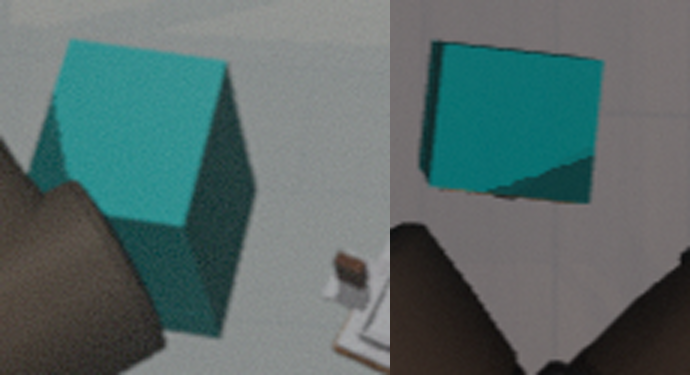

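View pics/c4.png

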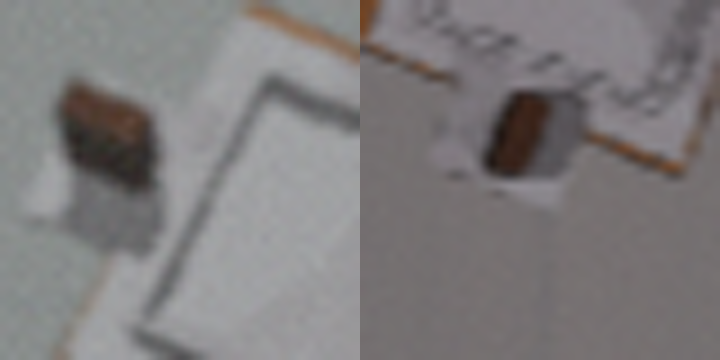

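```bash
cat > p.py <<'E'
from h import *
from scipy.spatial.transform import Rotation as R, Slerp
def ori(yaw,lean):
    y=np.radians(yaw);t=np.radians(lean);ex=np.array([np.cos(y),np.sin(y),0]);ey=np.array([-np.sin(y),np.cos(y),0]);ez=np.array([0,0,1.])
    return R.from_matrix(np.c_[ey,np.sin(t)*ez+np.cos(t)*ex,np.sin(t)*ex-np.cos(t)*ez])
def tcp_for(g,yaw,lean): # grasp point -> tcp
    return np.array(g)+ori(yaw,lean).as_matrix()[:,2]*r.grasp_offset
def cur():
    s=r.get_state(); return s["tcp_pos"],R.from_euler('xyz',s["eef_rot"],degrees=True)
def rows(p1,R1,n=None,mm=40,deg=7.5,p0=None,R0=None):
    if p0 is None:p0,R0=cur()
    p1=np.array(p1);rv=(R0.inv()*R1).as_rotvec();d=np.linalg.norm(p1-p0)*1e3
    n=n or max(1,int(np.ceil(max(d/mm,np.degrees(np.linalg.norm(rv))/deg))))
    print("dist %.1f mm rot %.1f deg n=%d"%(d,np.degrees(np.linalg.norm(rv)),n))
    for i in range(n):
        Ri=R0*R.from_rotvec(rv*i/n); sh=Ri.inv().apply((p1-p0)/n)*1e3
        print([*(rv/n).round(3).tolist(),*sh.round(1).tolist()])
    return p1,R1
def st():
    s=r.get_state();p,o=cur();print("t",round(s["time_s"],2),"tcp",p.round(4),"rot",s["eef_rot"].round(1),"F",s["contact_force"].round(1),"M",s["moment"].round(2),"w",round(s["gripper_width"],4),"q",s["joints"].round(1))
E
python3 - <<'E'
from p import *
a=rows([.40,-.48,.30],ori(-20.6,0),mm=45,deg=8)
rows([.503,-.26,.15],ori(-20.6,0),p0=a[0],R0=a[1])
E
```

```text
dist 240.1 mm rot 40.6 deg n=6
[-0.0, -0.0, 0.118, 14.4, 35.2, -12.4]
[-0.0, -0.0, 0.118, 18.5, 33.3, -12.4]
[-0.0, -0.0, 0.118, 22.3, 30.9, -12.4]
[-0.0, -0.0, 0.118, 25.8, 28.0, -12.4]
[-0.0, -0.0, 0.118, 28.9, 24.8, -12.4]
[-0.0, -0.0, 0.118, 31.6, 21.2, -12.4]
dist 285.5 mm rot 0.0 deg n=8
[0.0, 0.0, 0.0, 30.3, 2.4, 18.8]
[0.0, 0.0, 0.0, 30.3, 2.4, 18.8]
[0.0, 0.0, 0.0, 30.3, 2.4, 18.8]
[0.0, 0.0, 0.0, 30.3, 2.4, 18.8]
[0.0, 0.0, 0.0, 30.3, 2.4, 18.8]
[0.0, 0.0, 0.0, 30.3, 2.4, 18.8]
[0.0, 0.0, 0.0, 30.3, 2.4, 18.8]
[0.0, 0.0, 0.0, 30.3, 2.4, 18.8]
```

step_arm(
  deltas=[
    [0, 0, 0.118, 14.4, 35.2, -12.4, 1],
    [0, 0, 0.118, 18.5, 33.3, -12.4, 1],
    [0, 0, 0.118, 22.3, 30.9, -12.4, 1],
    [0, 0, 0.118, 25.8, 28, -12.4, 1],
    [0, 0, 0.118, 28.9, 24.8, -12.4, 1],
    [0, 0, 0.118, 31.6, 21.2, -12.4, 1],
  ],
  squeeze=60,
)

```text
time_s: 0.7
tcp_pos: [0.4019, -0.4775, 0.2963]
eef_rot: [-179.4, -0.4, 67.6]
contact_force: [0.2, -0.7, 0.2]
gripper_width: 0.0878
```

Run:
```python
from p import *
st()
rows([.503,-.26,.15],ori(-20.6,0))
```

```text
t 0.7 tcp [ 0.4019 -0.4775  0.2963] rot [-179.4   -0.4   67.6] F [ 0.2 -0.7  0.2] M [-0.16 -0.1   0.  ] w 0.0878 q [-32.2  14.3   0.9  -0.3 -77.4 -80.2]
dist 281.0 mm rot 2.0 deg n=8
[-0.001, -0.001, -0.004, 29.8, 1.5, 18.5]
[-0.001, -0.001, -0.004, 29.8, 1.6, 18.4]
[-0.001, -0.001, -0.004, 29.9, 1.7, 18.4]
[-0.001, -0.001, -0.004, 29.9, 1.8, 18.4]
[-0.001, -0.001, -0.004, 29.9, 1.9, 18.4]
[-0.001, -0.001, -0.004, 29.9, 2.0, 18.3]
[-0.001, -0.001, -0.004, 29.9, 2.1, 18.3]
[-0.001, -0.001, -0.004, 29.9, 2.2, 18.3]
```

step_arm(
  deltas=[
    [0, 0, -0.004, 30, 1.7, 18.4, 1],
    [0, 0, -0.004, 30, 1.8, 18.4, 1],
    [0, 0, -0.004, 30, 1.8, 18.4, 1],
    [0, 0, -0.004, 30, 1.8, 18.4, 1],
    [0, 0, -0.004, 30, 1.9, 18.4, 1],
    [0, 0, -0.004, 30, 1.9, 18.4, 1],
    [0, 0, -0.004, 30, 2, 18.3, 1],
    [0, 0, -0.004, 30, 2, 18.3, 1],
  ],
)

```text
time_s: 1.5
tcp_pos: [0.5103, -0.2501, 0.1482]
eef_rot: [-179.7, -0.3, 69.3]
contact_force: [-0.2, -0.8, 0.1]
gripper_width: 0.0877
```

Run:
```python
from p import *
st()
for n in INF: cv2.imwrite(f"pics/{n}1.png",r.capture(n)[:,:,::-1])
a=cv2.imread("pics/side1.png")[200:440,100:420];b=cv2.imread("pics/top1.png")[180:420,250:570]
cv2.imwrite("pics/b1.png",np.vstack([cv2.resize(x,None,fx=1.25,fy=1.25) for x in(a,b)]))
rows([.503,-.26,.071],ori(-20.6,0),mm=20)
```

```text
t 1.5 tcp [ 0.5103 -0.2501  0.1482] rot [-179.7   -0.3   69.3] F [-0.2 -0.8  0.1] M [-0.05 -0.12 -0.04] w 0.0877 q [  -6.6   14.4  -18.8   -0.4  -57.  -103.8]
dist 76.4 mm rot 0.6 deg n=4
[-0.002, -0.001, 0.0, -3.4, -0.3, 18.8]
[-0.002, -0.001, 0.0, -3.4, -0.4, 18.8]
[-0.002, -0.001, 0.0, -3.4, -0.4, 18.8]
[-0.002, -0.001, 0.0, -3.3, -0.5, 18.8]
```

View pics/b1.png

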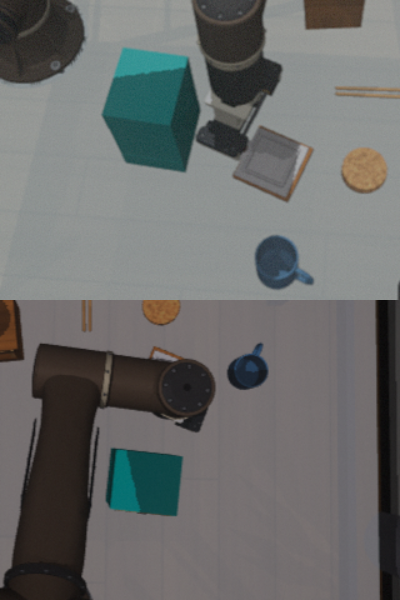

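step_arm(
  deltas=[
    [0, 0, 0, -4, -0.4, 18.8, 1],
    [0, 0, 0, -4, -0.4, 18.8, 1],
    [0, 0, 0, -3, -0.4, 18.8, 1],
    [0, 0, 0, -2.3, -0.4, 18.8, 1],
  ],
)

```text
time_s: 2.0
tcp_pos: [0.5051, -0.2599, 0.0714]
eef_rot: [-179.7, -0.3, 69.7]
contact_force: [0.1, 0.1, 0.3]
gripper_width: 0.0875
```

Run:
```python
from p import *
st()
rows([.503,-.26,.071],ori(-20.6,0),mm=20)
```

```text
t 2.0 tcp [ 0.5051 -0.2599  0.0714] rot [-179.7   -0.3   69.7] F [0.1 0.1 0.3] M [-0.1  -0.01 -0.02] w 0.0875 q [  -7.7   19.3  -23.7   -0.5  -47.2 -102.3]
dist 2.2 mm rot 0.5 deg n=1
[-0.005, -0.005, 0.004, -0.8, -2.0, 0.4]
```

step_arm(
  deltas=[
    [-0.005, -0.005, 0, -0.8, -2, 0, 0],
    [0, 0, 0, 0, 0, 0, -0.5],
    [0, 0, 0, 0, 0, 0, -1],
    [0, 0, 0, 0, 0, 0, -1],
    [0, 0, 0, 0, 0, 0, -1],
    [0, 0, 0, 0, 0, 0, -1],
  ],
  squeeze=50,
)

```text
time_s: 2.6
tcp_pos: [0.5026, -0.2611, 0.073]
eef_rot: [180.0, 0.0, 69.6]
contact_force: [-0.6, 0.4, -0.3]
gripper_width: 0.045
```

Run:
```python
from p import *
st()
```

```text
t 2.6 tcp [ 0.5026 -0.2611  0.073 ] rot [180.    0.   69.6] F [-0.6  0.4 -0.3] M [-0.03 -0.06  0.02] w 0.045 q [-7.600e+00  1.880e+01 -2.430e+01  1.000e-01 -4.680e+01 -1.028e+02]
```

Fingers are slow (~90 mm/s); continue closing.

step_arm(
  deltas=[
    [0, 0, 0, 0, 0, 0, -1],
    [0, 0, 0, 0, 0, 0, -1],
    [0, 0, 0, 0, 0, 0, -1],
    [0, 0, 0, 0, 0, 0, -1],
    [0, 0, 0, 0, 0, 0, -1],
  ],
)

```text
time_s: 3.1
tcp_pos: [0.5031, -0.2611, 0.0738]
eef_rot: [179.9, 0.0, 69.6]
contact_force: [0.4, -0.3, 0.1]
gripper_width: 0.0117
```

step_arm(
  deltas=[
    [0, 0, 0, 0, 0, -7, -1],
    [0, 0, 0, 0, 0, -5, -1],
    [0, 0, 0, 4, 10, 0, -1],
    [0, 0, 0, 4, 10, 0, -1],
    [0, 0, 0, 4, 10, 0, -1],
    [0, 0, 0, 3, 10, 0, -1],
  ],
)

```text
time_s: 3.7
tcp_pos: [0.5474, -0.2606, 0.0863]
eef_rot: [-180.0, 0.0, 69.6]
contact_force: [0.3, 0.6, -3.2]
gripper_width: 0.0117
```

Run:
```python
from p import *
st()
```

```text
t 3.7 tcp [ 0.5474 -0.2606  0.0863] rot [-180.     0.    69.6] F [ 0.3  0.6 -3.2] M [-0.01  0.07 -0.  ] w 0.0117 q [  -7.    21.2  -18.4    0.   -50.4 -103.4]
```

step_arm(
  deltas=[
    [0, 0, 0, 0, 0, 5, -1],
    [0, 0, 0, 0, 0, 5, -1],
    [0, 0, 0, 0, 0, 3, -1],
    [0, 0, 0, 0, 0, 1, -1],
  ],
)

```text
time_s: 4.1
tcp_pos: [0.5498, -0.2606, 0.0738]
eef_rot: [179.9, 0.1, 69.7]
contact_force: [-2.6, 2.1, 7.9]
gripper_width: 0.012
```

step_arm(
  deltas=[
    [0, 0, 0, 0, 0, -1, 0],
    [0, 0, 0, 0, 0, 0, 0],
    [0, 0, 0, 0, 0, 0, 0],
    [0, 0, 0, 0, 0, 0, 0],
    [0, 0, 0, 0, 0, -20, 0],
    [0, 0, 0, 0, 0, -40, 0],
    [0, 0, 0, 0, 0, -40, 0],
  ],
)

```text
time_s: 4.8
tcp_pos: [0.545, -0.2598, 0.1701]
eef_rot: [-179.3, 0.2, 69.6]
contact_force: [0.0, -0.4, 0.9]
gripper_width: 0.0435
```

Run:
```python
from p import *
st()
for n in INF: cv2.imwrite(f"pics/{n}2.png",r.capture(n)[:,:,::-1])
a=cv2.imread("pics/side2.png")[200:440,100:420];b=cv2.imread("pics/top2.png")[180:420,250:570]
cv2.imwrite("pics/b2.png",np.vstack([cv2.resize(x,None,fx=1.25,fy=1.25) for x in(a,b)]))
G=[.5485,-.2608,.092]
o=ori(-20.6,30); t=tcp_for(G,-20.6,30); back=t-o.as_matrix()[:,2]*.09
a=rows(back,o); rows(t,o,p0=a[0],R0=a[1],mm=25); print(t)
```

```text
t 4.8 tcp [ 0.545  -0.2598  0.1701] rot [-179.3    0.2   69.6] F [ 0.  -0.4  0.9] M [-0.11 -0.25 -0.02] w 0.0435 q [  -7.    16.7  -12.6    0.   -61.4 -103.4]
dist 41.9 mm rot 30.0 deg n=5
[-0.105, 0.0, 0.001, 0.1, -7.2, 4.4]
[-0.105, 0.0, 0.001, 0.0, -7.6, 3.6]
[-0.105, 0.0, 0.001, 0.0, -7.9, 2.8]
[-0.105, 0.0, 0.001, 0.0, -8.1, 1.9]
[-0.105, 0.0, 0.001, 0.0, -8.3, 1.1]
dist 90.0 mm rot 0.0 deg n=4
[0.0, 0.0, 0.0, -0.0, -0.0, 22.5]
[0.0, 0.0, 0.0, -0.0, -0.0, 22.5]
[0.0, 0.0, 0.0, -0.0, -0.0, 22.5]
[0.0, 0.0, 0.0, -0.0, -0.0, 22.5]
[ 0.55729896 -0.26410731  0.07571872]
```

View pics/b2.png

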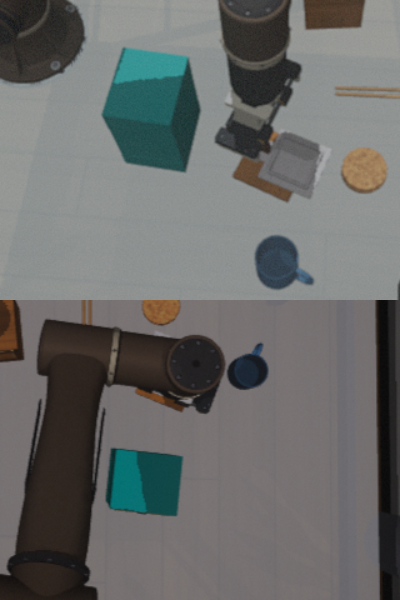

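step_arm(
  deltas=[
    [-0.105, 0, 0, 0, -7.2, 4.4, 0],
    [-0.105, 0, 0, 0, -7.6, 3.6, 0],
    [-0.105, 0, 0, 0, -7.9, 2.8, 0],
    [-0.105, 0, 0, 0, -8.1, 1.9, 0],
    [-0.105, 0, 0, 0, -8.3, 1.1, 0],
  ],
)

```text
time_s: 5.4
tcp_pos: [0.5254, -0.2678, 0.1661]
eef_rot: [152.2, 1.0, 69.0]
contact_force: [0.4, -4.1, 1.7]
gripper_width: 0.0437
```

Run:
```python
from p import *
st()
G=[.5485,-.2608,.092]
o=ori(-20.6,30); t=tcp_for(G,-20.6,30)
rows(t,o,mm=25)
for n in INF: cv2.imwrite(f"pics/{n}3.png",r.capture(n)[:,:,::-1])
a=cv2.imread("pics/side3.png")[200:440,100:420];b=cv2.imread("pics/top3.png")[180:420,250:570]
cv2.imwrite("pics/b3.png",np.vstack([cv2.resize(x,None,fx=1.25,fy=1.25) for x in(a,b)]))
```

```text
t 5.4 tcp [ 0.5254 -0.2678  0.1661] rot [152.2   1.   69. ] F [ 0.4 -4.1  1.7] M [-0.23  1.25 -0.3 ] w 0.0437 q [  -6.5    1.2  -51.1   35.1  -13.1 -136.8]
dist 96.0 mm rot 2.4 deg n=4
[-0.01, 0.004, 0.001, 4.1, -4.2, 23.3]
[-0.01, 0.004, 0.001, 4.0, -4.4, 23.2]
[-0.01, 0.004, 0.001, 3.9, -4.7, 23.2]
[-0.01, 0.004, 0.001, 3.8, -4.9, 23.2]
```

View pics/b3.png

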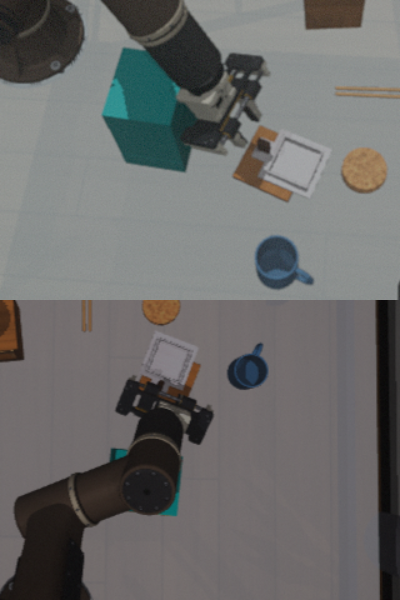

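```bash
cat > kin.py <<'E'
import numpy as np
from scipy.spatial.transform import Rotation as R
from scipy.optimize import least_squares
from p import cur,ori,tcp_for
Q=np.array([[-53.451,20.546,.682,0,-70.136,-16.507],[-32.2,14.3,.9,-.3,-77.4,-80.2],[-6.6,14.4,-18.8,-.4,-57,-103.8],[-7.7,19.3,-23.7,-.5,-47.2,-102.3],[-7.6,18.8,-24.3,.1,-46.8,-102.8],[-7,21.2,-18.4,0,-50.4,-103.4],[-7,16.7,-12.6,0,-61.4,-103.4],[-6.5,1.2,-51.1,35.1,-13.1,-136.8]])
P=np.array([[.231,-.634,.227],[.4019,-.4775,.2963],[.5103,-.2501,.1482],[.5051,-.2599,.0714],[.5026,-.2611,.073],[.5474,-.2606,.0863],[.545,-.2598,.1701],[.5254,-.2678,.1661]])
E8=[152.2,1.0,69.0]
def fk(q,p,s4=1,s6=1):
    h,L1,a2,L2,dy,lt,dys=p
    q=np.asarray(q); rot=lambda ax,a:R.from_euler(ax,a,degrees=True)
    r1=rot('z',q[0]);r2=r1*rot('y',q[1]);r3=r1*rot('y',q[1]-q[2]);r4=r3*rot('x',s4*q[3]);r5=r4*rot('y',-q[4]);r6=r5*rot('x',s6*q[5])
    x=np.array([0,0,h])+r1.apply([0,dys,0])+r2.apply([0,0,L1])+r3.apply([L2,0,a2])+r5.apply([lt,dy,0])
    # tool: z along link x ; at q6=0,down: x tool yaw=180+q1
    C=R.from_matrix(np.array([[0,0,1],[0,1,0],[-1,0,0.]]).T if False else np.array([[0,0,1],[0,-1,0],[1,0,0.]]))
    return x,r6*C
if __name__=="__main__":
    for s4 in(1,-1):
     for s6 in(1,-1):
      e=[(fk(Q[i],np.zeros(7),s4,s6)[1].inv()*R.from_euler('xyz',E,degrees=True)).as_rotvec(degrees=True).round(1) for i,E in((0,[-180,0,110]),(7,E8))]
      print(s4,s6,e)
    for s4 in(1,-1):
     for mask in(4,6,None):
      def f(p):
        p=p.copy(); 
        if mask is not None:p[mask]=0
        return np.concatenate([fk(q,p,s4)[0]-x for q,x in zip(Q,P)]+[1e-3*(p-[.3,.4,.05,.4,-.1,.3,-.1])])
      s=least_squares(f,[.3,.4,.0,.4,-.1,.3,-.1]);print(s4,mask,s.x.round(4),(abs(s.fun[:24]).max()*1e3).round(2))
E
python3 kin.py
```

```text
1 1 [array([   0. ,   -0. , -146.9]), array([  0.1, -15.2,  24.7])]
1 -1 [array([   0.,   -0., -180.]), array([ 12.2, -12.8, 110.5])]
-1 1 [array([   0. ,   -0. , -146.9]), array([ 0.1, -0. , 93.6])]
-1 -1 [array([   0.,   -0., -180.]), array([-1.0e-01, -1.0e-01, -1.8e+02])]
1 4 [ 0.3384  0.6425 -0.0016  0.4508 -0.9251  0.5571 -0.2009] 79.39
1 6 [ 0.5002  0.7047 -0.0121  0.4358 -0.2009  0.7729 -0.1   ] 144.87
1 None [ 0.1216  0.5556  0.0156  0.4705  0.2612  0.2669 -0.452 ] 4.11
-1 4 [ 0.3593  0.6622 -0.0127  0.4504 -2.1377  0.5886 -0.1846] 53.33
-1 6 [ 2.000e-01  5.984e-01 -1.000e-04  4.649e-01 -1.920e-01  3.753e-01
 -1.000e-01] 0.66
-1 None [ 2.012e-01  5.988e-01 -2.000e-04  4.648e-01 -1.905e-01  3.769e-01
 -1.400e-03] 0.72
```

```bash
cat > ik.py <<'E'
from kin import *
PAR=[.2,.5984,0,.4649,-.192,.3753,0]
F=R.from_euler('z',180,degrees=True)
LO=np.array([-176.03,-82.01,-58.28,-173.87,-174.79,-173.66]);HI=np.array([176.03,121.73,71.71,95.51,-.11,173.66])
def FK(q):
    x,o=fk(q,PAR,-1,-1); return x,o*F
def IK(p,o,q0=None,tries=30,seed=0):
    rng=np.random.default_rng(seed);sol=[]
    f=lambda q:(lambda x,ro:np.r_[(x-p)*10,(ro.inv()*o).as_rotvec()*2])(*FK(q))
    starts=[q0] if q0 is not None else [rng.uniform(np.maximum(LO,-120),np.minimum(HI,120)) for _ in range(tries)]
    for s in starts:
        z=least_squares(f,np.clip(s,LO+.01,HI-.01),bounds=(LO,HI),x_scale=30)
        if np.linalg.norm(z.fun)<2e-3 and not any(np.allclose(z.x,t,atol=1) for t in sol): sol.append(z.x)
    return sol
def margin(q): return min((q-LO).min(),(HI-q).min())
E
python3 - <<'E'
from ik import *
def show(nm,g,yaw,lean):
    for fl in(0,1):
        o=ori(yaw,lean)*(F if fl else R.identity())
        for s in IK(tcp_for(g,yaw,lean),o): print(nm,lean,"flip" if fl else "", s.round(0),"m",round(margin(s),1))
ex=np.array([np.cos(np.radians(6.5)),np.sin(np.radians(6.5)),0]);front=np.array([.604,.132,0])
for lean in(26,30):
    show("grasp",[.5485,-.2608,.092],-20.6,lean)
    for z in(.113,.173):
        for d in(.145,.07,.025): show(f"ins z{z} d{d}",front-ex*d+[0,0,z+.005],6.5,lean)
E
```

```text
ins z0.173 d0.07 26  [  36.   -1.  -56.   46.  -17. -161.] m 2.5
ins z0.173 d0.07 26 flip [ 36.  -1. -56.  46. -17.  19.] m 2.5
ins z0.173 d0.025 26  [  33.    3.  -51.   43.  -17. -156.] m 7.7
ins z0.173 d0.025 26 flip [ 33.   3. -51.  43. -17.  24.] m 7.7
```

```bash
cat > t.py <<'E'
from ik import *
def best(nm,g,yaw,lean):
    S=[]
    for fl in(0,1):
        o=ori(yaw,lean)*(F if fl else R.identity())
        for s in IK(tcp_for(g,yaw,lean),o,tries=120): S.append((margin(s),s))
    S=sorted(S,key=lambda a:-a[0])[:6]
    for m,s in S: print(nm,lean,s.round(0),"m",round(m,1))
    if not S: print(nm,lean,"none")
ex=np.array([np.cos(np.radians(6.5)),np.sin(np.radians(6.5)),0]);front=np.array([.604,.132,0])
for lean in(26,40):
    best("grasp",[.5485,-.2608,.092],-20.6,lean)
    for z in(.113,.173):
        for d in(.145,.025): best(f"ins z{z} d{d}",front-ex*d+[0,0,z+.005],6.5,lean)
E
time python3 t.py
python3 - <<'E'
from ik import *
print(FK([-6.5,1.2,-51.1,35.1,-13.1,-136.8])[0])
E
```

```text
grasp 26 none
ins z0.113 d0.145 26 none
ins z0.113 d0.025 26 none
ins z0.173 d0.145 26 none
ins z0.173 d0.025 26 [ 33.   3. -51.  43. -17.  24.] m 7.7
ins z0.173 d0.025 26 [  33.    3.  -51.   43.  -17. -156.] m 7.7
grasp 40 none
ins z0.113 d0.145 40 none
ins z0.113 d0.025 40 none
ins z0.173 d0.145 40 none
ins z0.173 d0.025 40 none
[ 0.5257801  -0.26723379  0.16616529]
real	5m47.332s
user	5m45.307s
sys	0m0.338s
```

```bash
cat > aik.py <<'E'
from ik import *
H,L1,_,L2,DY,LT,_=PAR
def sub(p,o,ph,back,elb):
    M=o.as_matrix();u=np.cos(ph)*M[:,0]+np.sin(ph)*M[:,1]
    w=p-LT*M[:,2]-DY*u; q1=np.arctan2(w[1],w[0])+(np.pi if back else 0)
    rr=np.hypot(w[0],w[1])*(-1 if back else 1); z=w[2]-H; D2=rr*rr+z*z
    c=(D2-L1**2-L2**2)/(2*L1*L2)
    if abs(c)>1: return None
    # forearm dir angle: upper=(sin q2,cos q2); fore=(cos b,-sin b), b=q2-q3
    # sin(q2)cos b - cos q2 sin b = sin(q3) = c
    q3=np.arcsin(c); 
    if elb: q3=np.pi-q3
    # rr=L1 sin q2+L2 cos(q2-q3), z=L1 cos q2 - L2 sin(q2-q3)
    A=L1+L2*np.sin(q3);B=L2*np.cos(q3) # rr=A sin+B cos ; z=A cos - B sin
    q2=np.arctan2(rr*A-z*B, rr*B+z*A) if False else np.arctan2(A*rr-B*z,B*rr+A*z)
    r3=R.from_euler('z',q1)*R.from_euler('y',q2-q3)
    loc=r3.inv().apply(u); res=loc[0]
    q4=-np.arctan2(loc[2],loc[1])
    r4=r3*R.from_euler('x',-q4); t=r4.inv().apply(M[:,2]); q5=np.arctan2(t[2],t[0]) # Ry(-q5)x=(cos,0,sin q5)
    r5=r4*R.from_euler('y',-q5)
    C=R.from_matrix(np.array([[0,0,1],[0,-1,0],[1,0,0.]]))*F
    t=(r5.inv()*o*C.inv()).as_rotvec(); q6=-t[0]
    q=np.degrees([q1,q2,q3,q4,q5,q6]); q=(q+180)%360-180
    return res,q
def AIK(p,o,N=240):
    out=[]
    for b in(0,1):
        for e in(0,1):
            g=np.linspace(0,2*np.pi,N+1);v=[sub(p,o,x,b,e) for x in g]
            for i in range(N):
                if v[i] is None or v[i+1] is None or v[i][0]*v[i+1][0]>0: continue
                lo,hi=g[i],g[i+1];fl=v[i][0]
                for _ in range(30):
                    m=(lo+hi)/2;s=sub(p,o,m,b,e)
                    if s is None:break
                    if s[0]*fl>0:lo=m
                    else:hi=m
                if s is None:continue
                q=s[1];x,ro=FK(q)
                if np.linalg.norm(x-p)<1e-3 and np.linalg.norm((ro.inv()*o).as_rotvec())<.01: out.append(q)
    return out
def allik(g,yaw,lean):
    S=[]
    for fl in(0,1):
        o=ori(yaw,lean)*(F if fl else R.identity())
        S+=[(margin(q),q) for q in AIK(tcp_for(g,yaw,lean),o)]
    return sorted(S,key=lambda a:-a[0])
E
cat > t2.py <<'E'
from aik import *
ex=np.array([np.cos(np.radians(6.5)),np.sin(np.radians(6.5)),0]);front=np.array([.604,.132,0])
for lean in(26,30,40):
    for nm,g,y in [("grasp",np.array([.5485,-.2608,.092]),-20.6)]+[(f"z{z} d{d}",front-ex*d+[0,0,z+.005],6.5) for z in(.113,.173) for d in(.145,.07,.025)]:
        S=allik(g,y,lean); print(nm,lean,len(S),*[(round(m,1),q.round(0).tolist()) for m,q in S[:3]])
E
python3 t2.py
```

```text
grasp 26 16 (np.float64(-31.5), [176.0, -114.0, -31.0, -157.0, -161.0, -84.0]) (np.float64(-31.5), [176.0, -114.0, -31.0, -157.0, -161.0, 96.0]) (np.float64(-34.9), [140.0, -117.0, -57.0, 57.0, -170.0, 165.0])
z0.113 d0.145 26 16 (np.float64(-17.6), [164.0, -100.0, -62.0, 20.0, -151.0, -51.0]) (np.float64(-17.6), [164.0, -100.0, -62.0, 20.0, -151.0, 129.0]) (np.float64(-24.7), [-143.0, -107.0, -31.0, -123.0, -165.0, -62.0])
z0.113 d0.07 26 16 (np.float64(-26.0), [170.0, -108.0, -56.0, 29.0, -165.0, -47.0]) (np.float64(-26.0), [170.0, -108.0, -56.0, 29.0, -165.0, 133.0]) (np.float64(-27.8), [-143.0, -110.0, -28.0, -138.0, -161.0, -77.0])
z0.113 d0.025 26 16 (np.float64(-29.1), [-144.0, -111.0, -26.0, -145.0, -158.0, -84.0]) (np.float64(-29.1), [-144.0, -111.0, -26.0, -145.0, -158.0, 96.0]) (np.float64(-29.5), [175.0, -111.0, -54.0, 39.0, -172.0, 139.0])
z0.173 d0.145 26 24 (np.float64(-4.6), [42.0, -9.0, -63.0, 46.0, -21.0, 13.0]) (np.float64(-4.6), [42.0, -9.0, -63.0, 46.0, -21.0, -167.0]) (np.float64(-11.1), [163.0, -93.0, -56.0, 20.0, -149.0, 128.0])
z0.173 d0.07 26 24 (np.float64(
[... 2663 characters left out ...]
, [-177.0, -117.0, -68.0, 63.0, -177.0, 156.0])
z0.173 d0.145 40 16 (np.float64(-11.9), [158.0, -88.0, -70.0, 28.0, -141.0, 135.0]) (np.float64(-11.9), [158.0, -88.0, -70.0, 28.0, -141.0, -45.0]) (np.float64(-17.2), [-140.0, -99.0, -34.0, -115.0, -157.0, -53.0])
z0.173 d0.07 40 16 (np.float64(-19.6), [170.0, -102.0, -65.0, 37.0, -162.0, -41.0]) (np.float64(-19.6), [170.0, -102.0, -65.0, 37.0, -162.0, 139.0]) (np.float64(-22.3), [-140.0, -104.0, -32.0, -129.0, -153.0, -69.0])
z0.173 d0.025 40 16 (np.float64(-24.7), [-141.0, -107.0, -30.0, -136.0, -150.0, -76.0]) (np.float64(-24.7), [-141.0, -107.0, -30.0, -136.0, -150.0, 104.0]) (np.float64(-25.6), [176.0, -108.0, -63.0, 50.0, -172.0, 147.0])
```

Run:
```python
import cv2,numpy as np
b=cv2.imread("pics/top0.png")[215:240,200:280]
c=cv2.imread("pics/top3.png")[215:240,200:280]
o=np.vstack([cv2.resize(x,None,fx=10,fy=10,interpolation=cv2.INTER_CUBIC) for x in(b,c)])
cv2.imwrite("pics/f.png",np.clip(o*2.2,0,255).astype(np.uint8))
```

```text
(no output)
```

View pics/f.png

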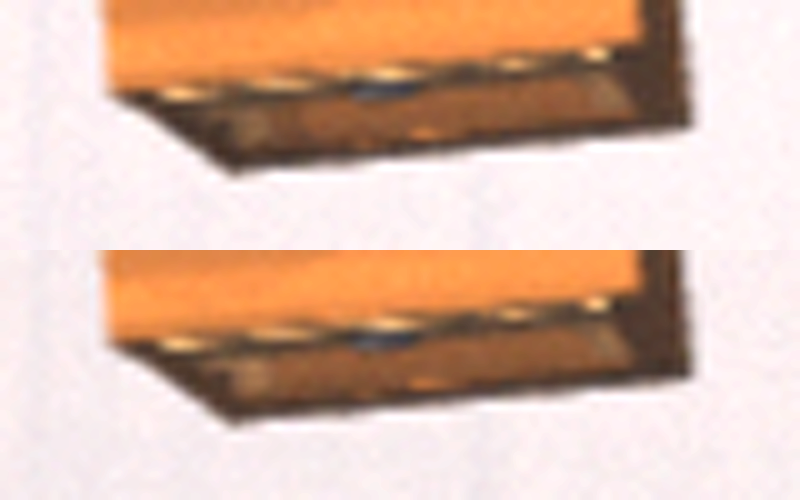

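```bash
cat > t3.py <<'E'
from aik import *
ex=np.array([np.cos(np.radians(6.5)),np.sin(np.radians(6.5)),0]);front=np.array([.604,.132,0])
for lean in(0,10,15,20):
    for nm,g,y in [("grasp",np.array([.5485,-.2608,.092]),-20.6)]+[(f"z{z} d{d}",front-ex*d+[0,0,z+.005],6.5) for z in(.113,.173) for d in(.145,.07,.045,.025)]:
        S=allik(g,y,lean); print(nm,lean,len(S),*[(round(m,1),q.round(0).tolist()) for m,q in S[:2]])
E
python3 t3.py
```

```text
grasp 0 24 (np.float64(39.4), [-7.0, 22.0, -19.0, 0.0, -49.0, 76.0]) (np.float64(39.4), [-7.0, 22.0, -19.0, 0.0, -49.0, -104.0])
z0.113 d0.145 0 24 (np.float64(24.3), [38.0, 9.0, -34.0, -0.0, -47.0, 59.0]) (np.float64(24.3), [38.0, 9.0, -34.0, -0.0, -47.0, -121.0])
z0.113 d0.07 0 24 (np.float64(33.3), [34.0, 16.0, -25.0, 0.0, -49.0, 63.0]) (np.float64(33.3), [34.0, 16.0, -25.0, 0.0, -49.0, -117.0])
z0.113 d0.045 0 24 (np.float64(36.5), [32.0, 18.0, -22.0, 0.0, -51.0, 64.0]) (np.float64(36.5), [32.0, 18.0, -22.0, 0.0, -51.0, -116.0])
z0.113 d0.025 0 24 (np.float64(39.0), [31.0, 19.0, -19.0, -0.0, -51.0, -115.0]) (np.float64(39.0), [31.0, 19.0, -19.0, -0.0, -51.0, 65.0])
z0.173 d0.145 0 24 (np.float64(28.7), [38.0, 5.0, -30.0, -0.0, -56.0, 59.0]) (np.float64(28.7), [38.0, 5.0, -30.0, -0.0, -56.0, -121.0])
z0.173 d0.07 0 24 (np.float64(37.4), [34.0, 12.0, -21.0, 0.0, -57.0, 63.0]) (np.float64(37.4), [34.0, 12.0, -21.0, 0.0, -57.0, -117.0])
z0.173 d0.045 0 24 (np.float64(40.5), [32.0, 14.0, -18.0, 0.0, -58.0, -116.0]) (np.float64(40.5), [32.0, 14.0, -18.0, 0.0, -58.0, 64.0])
z0.173 d0.02
[... 3126 characters left out ...]
0, 30.0])
z0.113 d0.025 20 24 (np.float64(11.2), [34.0, 10.0, -47.0, 32.0, -17.0, -147.0]) (np.float64(11.2), [34.0, 10.0, -47.0, 32.0, -17.0, 33.0])
z0.173 d0.145 20 24 (np.float64(4.8), [46.0, -7.0, -53.0, 26.0, -30.0, 30.0]) (np.float64(4.8), [46.0, -7.0, -53.0, 26.0, -30.0, -150.0])
z0.173 d0.07 20 24 (np.float64(13.3), [39.0, 1.0, -45.0, 23.0, -29.0, -142.0]) (np.float64(13.3), [39.0, 1.0, -45.0, 23.0, -29.0, 38.0])
z0.173 d0.045 20 24 (np.float64(16.4), [38.0, 4.0, -42.0, 22.0, -29.0, -139.0]) (np.float64(16.4), [38.0, 4.0, -42.0, 22.0, -29.0, 41.0])
z0.173 d0.025 20 24 (np.float64(18.9), [36.0, 6.0, -39.0, 21.0, -29.0, -137.0]) (np.float64(18.9), [36.0, 6.0, -39.0, 21.0, -29.0, 43.0])
```

Run:
```python
from h import *
i=cv2.imread("pics/side3.png");b=cv2.imread("pics/top3.png")
f=lambda i,x,y,w,h,s:cv2.resize(i[y:y+h,x:x+w],None,fx=s,fy=s,interpolation=cv2.INTER_CUBIC)
cv2.imwrite("pics/d.png",np.hstack([f(i,285,295,85,65,4.4),f(b,355,200,85,65,4.4)]))
```

```text
(no output)
```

View pics/d.png

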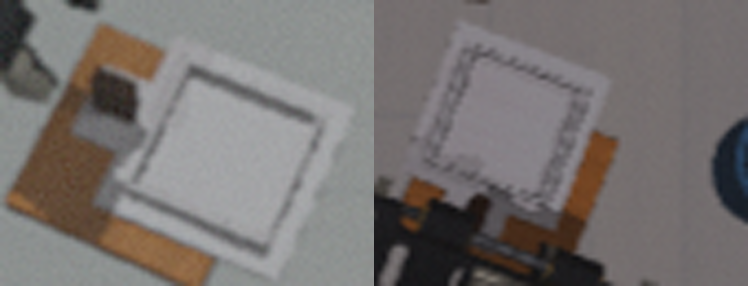

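Run:
```python
from p import *
i=cv2.imread("pics/side3.png");b=cv2.imread("pics/top3.png")
S=lambda x,y:(285+x/4.4,295+y/4.4);T=lambda x,y:(355+(x-374)/4.4,200+y/4.4)
def l(im,n,a,b_,): return fit(plane(n,edge(im,a,b_,half=2),.064))
u=l(i,'side',S(185,38),S(355,105));v=l(i,'side',S(355,105),S(280,280))
c=isect(u,v);print("side rear-left corner",c,[np.degrees(np.arctan2(*x[1][::-1])) for x in(u,v)])
u=l(b,'top',T(462,22),T(610,80));v=l(b,'top',T(462,22),T(415,165));w=l(b,'top',T(610,80),T(562,225))
c2=isect(u,v);c3=isect(u,w);print("top",c2,c3,[np.degrees(np.arctan2(*x[1][::-1])) for x in(u,v,w)])
print(plane('side',[S(115,80)],.102))
```

```text
side rear-left corner [ 0.6802441  -0.24959773] [np.float32(-20.139141), np.float32(69.53034)]
top [ 0.6793066  -0.25638175] [ 0.6439455  -0.35387605] [np.float32(70.06431), np.float32(-18.228897), np.float32(-20.015759)]
[[ 0.54910848 -0.2594678   0.102     ]]
```

Run:
```python
from p import *
st()
G=[.5428,-.2591,.091]
o=ori(-20.3,15); t=tcp_for(G,-20.3,15); back=t-o.as_matrix()[:,2]*.06
a=rows(back,o); rows(t,o,p0=a[0],R0=a[1],mm=25); print(t)
```

```text
t 5.5 tcp [ 0.5271 -0.2711  0.1687] rot [152.1   1.2  69. ] F [-0.1 -0.8 -0.1] M [ 0.4   1.42 -0.03] w 0.0438 q [  -6.8    1.3  -50.8   35.2  -13.4 -136.6]
dist 41.4 mm rot 13.0 deg n=2
[0.112, 0.012, -0.002, 8.8, -8.9, 16.5]
[0.112, 0.012, -0.002, 8.6, -7.0, 17.5]
dist 60.0 mm rot 0.0 deg n=3
[0.0, 0.0, 0.0, 0.0, 0.0, 20.0]
[0.0, 0.0, 0.0, 0.0, 0.0, 20.0]
[0.0, 0.0, 0.0, 0.0, 0.0, 20.0]
[ 0.54736358 -0.26078812  0.07284059]
```

step_arm(
  deltas=[
    [0.112, 0.012, 0, 8.8, -8.9, 16.5, 0],
    [0.112, 0.012, 0, 8.6, -7, 17.5, 0],
    [0, 0, 0, 0, 0, 5, 0],
  ],
)

```text
time_s: 5.8
tcp_pos: [0.5326, -0.2623, 0.132]
eef_rot: [163.3, 0.2, 69.0]
contact_force: [1.7, 0.6, 0.2]
gripper_width: 0.0437
```

Run:
```python
from p import *
st()
G=[.5428,-.2591,.091]
rows(tcp_for(G,-20.3,15),ori(-20.3,15),mm=18)
```

```text
t 5.8 tcp [ 0.5326 -0.2623  0.132 ] rot [163.3   0.2  69. ] F [1.7 0.6 0.2] M [ 0.23  0.79 -0.04] w 0.0437 q [  -4.4    8.8  -35.3    9.7  -30.3 -114.2]
dist 61.0 mm rot 1.8 deg n=4
[0.007, 0.001, -0.003, 1.7, -1.1, 15.1]
[0.007, 0.001, -0.003, 1.7, -1.0, 15.1]
[0.007, 0.001, -0.003, 1.7, -0.8, 15.1]
[0.007, 0.001, -0.003, 1.7, -0.7, 15.2]
```

step_arm(
  deltas=[
    [0.007, 0, -0.003, 1.7, -1.1, 15, 0],
    [0.007, 0, -0.003, 1.7, -1, 15, 0],
    [0.007, 0, -0.003, 1.7, -0.8, 15, 0],
    [0, 0, 0, 1, 0, 13, 0],
  ],
)

```text
time_s: 6.2
tcp_pos: [0.5516, -0.2595, 0.0729]
eef_rot: [164.4, -0.0, 69.5]
contact_force: [-0.1, -0.0, 0.3]
gripper_width: 0.0437
```

Run:
```python
from p import *
st()
rows(tcp_for([.5428,-.2591,.091],-20.3,15),ori(-20.3,15),mm=18)
```

```text
t 6.2 tcp [ 0.5516 -0.2595  0.0729] rot [164.4  -0.   69.5] F [-0.1 -0.   0.3] M [0.28 0.82 0.01] w 0.0437 q [  -4.4   15.2  -36.6   10.7  -23.6 -115.3]
dist 4.4 mm rot 0.6 deg n=1
[0.01, 0.0, -0.003, -2.6, -3.4, -0.8]
```

step_arm(
  deltas=[
    [0.01, 0, -0.003, -2.6, -3.4, -0.5, 0],
    [0, 0, 0, 0, 0, 0, -1],
    [0, 0, 0, 0, 0, 0, -1],
    [0, 0, 0, 0, 0, 0, -1],
    [0, 0, 0, 0, 0, 0, -1],
    [0, 0, 0, 0, 0, 0, -1],
    [0, 0, 0, 0, 0, 0, -1],
  ],
  squeeze=60,
)

```text
time_s: 6.9
tcp_pos: [0.5453, -0.2606, 0.071]
eef_rot: [165.2, 0.0, 69.7]
contact_force: [-0.1, -0.9, -2.5]
gripper_width: 0.0113
```

Run:
```python
from p import *
st()
```

```text
t 6.9 tcp [ 0.5453 -0.2606  0.071 ] rot [165.2   0.   69.7] F [-0.1 -0.9 -2.5] M [0.4  1.07 0.02] w 0.0113 q [  -4.7   15.2  -36.2    9.6  -24.6 -113.9]
```

Run:
```python
from p import *
o=ori(6.5,14.8)
p0,R0=cur()
a=rows(p0+[0,0,.19],R0,mm=38)
ex=np.array([np.cos(np.radians(6.5)),np.sin(np.radians(6.5)),0])
t=np.array([.604,.132,0])-ex*(.150+.002);t[2]=.26
b=rows(t,o,p0=a[0],R0=a[1],mm=40);print(t)
from aik import *
print([ (round(m,1),q.round(0)) for m,q in sorted([(margin(q),q) for q in AIK(t,o)],key=lambda a:-a[0])[:1]])
```

```text
dist 190.0 mm rot 0.0 deg n=5
[0.0, 0.0, 0.0, -0.0, 9.7, -36.7]
[0.0, 0.0, 0.0, -0.0, 9.7, -36.7]
[0.0, 0.0, 0.0, -0.0, 9.7, -36.7]
[0.0, 0.0, 0.0, -0.0, 9.7, -36.7]
[0.0, 0.0, 0.0, -0.0, 9.7, -36.7]
dist 386.6 mm rot 26.8 deg n=10
[-0.0, 0.012, -0.045, 32.0, -21.0, -5.5]
[-0.0, 0.012, -0.045, 33.0, -19.5, -5.1]
[-0.0, 0.012, -0.045, 33.9, -18.0, -4.7]
[-0.0, 0.012, -0.045, 34.7, -16.5, -4.3]
[-0.0, 0.012, -0.045, 35.5, -14.9, -3.8]
[-0.0, 0.012, -0.045, 36.2, -13.3, -3.4]
[-0.0, 0.012, -0.045, 36.8, -11.6, -3.0]
[-0.0, 0.012, -0.045, 37.3, -9.9, -2.5]
[-0.0, 0.012, -0.045, 37.7, -8.2, -2.1]
[-0.0, 0.012, -0.045, 38.1, -6.5, -1.6]
[0.45297708 0.11479311 0.26      ]
[(np.float64(21.8), array([  47.,  -11.,  -37.,   12.,  -54., -136.]))]
```

step_arm(
  deltas=[
    [0, 0, 0, 0, 2, -8, -1],
    [0, 0, 0, 0, 4, -16, -1],
    [0, 0, 0, 0, 6, -24, -1],
    [0, 0, 0, 0, 7.5, -29, -1],
    [0, 0, 0, 0, 7.5, -29, -1],
    [0, 0, 0, 0, 7.5, -29, -1],
    [0, 0, 0, 0, 6, -24, -1],
    [0, 0, 0, 0, 4, -16, -1],
    [0, 0, 0, 0, 2, -8, -1],
    [0, 0, 0, 0, 0, 0, -1],
  ],
)

```text
time_s: 7.9
tcp_pos: [0.5396, -0.2588, 0.2697]
eef_rot: [165.6, -0.0, 69.7]
contact_force: [0.5, 0.9, -2.2]
gripper_width: 0.0118
```

Run:
```python
from p import *
st()
o=ori(6.5,14.8);t=[.453,.1148,.26]
rows(t,o,n=16)
for n in INF: cv2.imwrite(f"pics/{n}4.png",r.capture(n)[:,:,::-1])
a=cv2.imread("pics/side4.png")[180:420,180:500];b=cv2.imread("pics/top4.png")[140:380,250:570]
cv2.imwrite("pics/b4.png",np.vstack([cv2.resize(x,None,fx=1.25,fy=1.25) for x in(a,b)]))
```

```text
t 7.9 tcp [ 0.5396 -0.2588  0.2697] rot [165.6  -0.   69.7] F [ 0.5  0.9 -2.2] M [0.36 1.09 0.04] w 0.0118 q [  -4.4    3.1  -19.5    4.8  -53.5 -108.3]
dist 383.6 mm rot 26.8 deg n=16
[-0.0, 0.007, -0.028, 20.0, -12.9, -2.7]
[-0.0, 0.007, -0.028, 20.4, -12.3, -2.5]
[-0.0, 0.007, -0.028, 20.8, -11.8, -2.4]
[-0.0, 0.007, -0.028, 21.1, -11.2, -2.2]
[-0.0, 0.007, -0.028, 21.4, -10.6, -2.1]
[-0.0, 0.007, -0.028, 21.7, -10.0, -1.9]
[-0.0, 0.007, -0.028, 22.0, -9.3, -1.8]
[-0.0, 0.007, -0.028, 22.3, -8.7, -1.6]
[-0.0, 0.007, -0.028, 22.5, -8.1, -1.5]
[-0.0, 0.007, -0.028, 22.8, -7.4, -1.3]
[-0.0, 0.007, -0.028, 23.0, -6.8, -1.1]
[-0.0, 0.007, -0.028, 23.2, -6.1, -1.0]
[-0.0, 0.007, -0.028, 23.3, -5.5, -0.8]
[-0.0, 0.007, -0.028, 23.5, -4.8, -0.6]
[-0.0, 0.007, -0.028, 23.6, -4.1, -0.5]
[-0.0, 0.007, -0.028, 23.7, -3.5, -0.3]
```

View pics/b4.png

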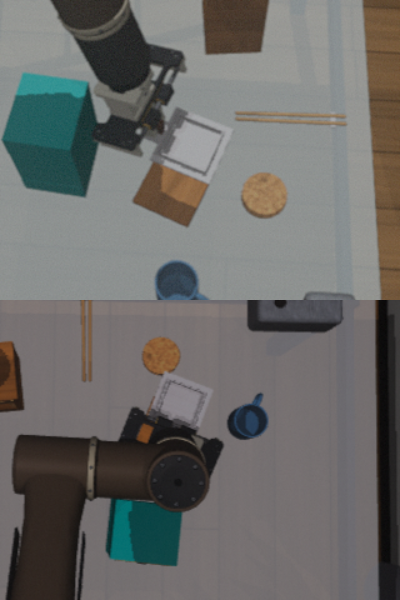

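Dish is held, apparently level. Carry it to in front of the rack.

step_arm(
  deltas=[
    [0, 0.003, -0.014, 10, -6.5, -1.3, -1],
    [0, 0.007, -0.028, 20, -12.6, -2.6, -1],
    [0, 0.007, -0.028, 20.5, -12, -2.5, -1],
    [0, 0.007, -0.028, 21, -11.5, -2.3, -1],
    [0, 0.007, -0.028, 21.3, -11, -2.2, -1],
    [0, 0.007, -0.028, 21.6, -10.3, -2, -1],
    [0, 0.007, -0.028, 22, -9.6, -1.8, -1],
    [0, 0.007, -0.028, 22.2, -9, -1.7, -1],
    [0, 0.007, -0.028, 22.5, -8.3, -1.5, -1],
    [0, 0.007, -0.028, 22.7, -7.7, -1.4, -1],
  ],
)

```text
time_s: 9.0
tcp_pos: [0.476, -0.0279, 0.2472]
eef_rot: [167.1, 0.2, 85.9]
contact_force: [0.5, 0.5, -1.9]
gripper_width: 0.0114
```

Run:
```python
from p import *
st()
o=ori(6.5,14.8);t=[.453,.1148,.26]
rows(t,o,n=8)
```

```text
t 9.0 tcp [ 0.476  -0.0279  0.2472] rot [167.1   0.2  85.9] F [ 0.5  0.5 -1.9] M [0.13 0.95 0.03] w 0.0114 q [  25.9   -8.2  -34.2    8.2  -53.1 -124.3]
dist 145.1 mm rot 10.7 deg n=8
[-0.004, 0.006, -0.022, 17.6, -3.7, -2.5]
[-0.004, 0.006, -0.022, 17.7, -3.3, -2.5]
[-0.004, 0.006, -0.022, 17.8, -2.8, -2.4]
[-0.004, 0.006, -0.022, 17.8, -2.4, -2.3]
[-0.004, 0.006, -0.022, 17.9, -2.0, -2.2]
[-0.004, 0.006, -0.022, 17.9, -1.6, -2.1]
[-0.004, 0.006, -0.022, 18.0, -1.2, -2.0]
[-0.004, 0.006, -0.022, 18.0, -0.8, -1.9]
```

step_arm(
  deltas=[
    [-0.006, 0.006, -0.022, 17.6, -3.7, -2.5, -1],
    [-0.006, 0.006, -0.022, 17.7, -3.3, -2.5, -1],
    [-0.006, 0.006, -0.022, 17.8, -2.8, -2.4, -1],
    [-0.006, 0.006, -0.022, 17.8, -2.4, -2.3, -1],
    [-0.006, 0.006, -0.022, 17.9, -2, -2.2, -1],
    [-0.006, 0.006, -0.022, 17.9, -1.6, -2.1, -1],
    [-0.006, 0.006, -0.022, 14, -1, -2, -1],
    [0, 0, 0, 0, 0, 0, -1],
  ],
)

```text
time_s: 9.8
tcp_pos: [0.4463, 0.0995, 0.2486]
eef_rot: [165.4, 0.3, 96.0]
contact_force: [-0.5, 0.3, -2.1]
gripper_width: 0.0117
```

Run:
```python
from p import *
st()
o=ori(6.5,14.8);t=[.453,.1148,.164]
rows(t,o,n=8)
for n in INF: cv2.imwrite(f"pics/{n}5.png",r.capture(n)[:,:,::-1])
a=cv2.imread("pics/side5.png")[100:300,220:460];b=cv2.imread("pics/top5.png")[140:380,150:390]
cv2.imwrite("pics/b5.png",np.hstack([cv2.resize(a,None,fx=1.6,fy=1.6),cv2.resize(b,None,fx=1.6,fy=1.6)[:320]]))
```

```text
t 9.8 tcp [0.4463 0.0995 0.2486] rot [165.4   0.3  96. ] F [-0.5  0.3 -2.1] M [-0.06  1.09  0.04] w 0.0117 q [  45.7  -11.6  -38.4   11.9  -52.6 -136.1]
dist 86.2 mm rot 0.6 deg n=8
[-0.0, 0.001, -0.001, 1.9, -1.7, 10.5]
[-0.0, 0.001, -0.001, 1.9, -1.7, 10.5]
[-0.0, 0.001, -0.001, 1.8, -1.7, 10.5]
[-0.0, 0.001, -0.001, 1.8, -1.7, 10.5]
[-0.0, 0.001, -0.001, 1.8, -1.7, 10.5]
[-0.0, 0.001, -0.001, 1.8, -1.7, 10.5]
[-0.0, 0.001, -0.001, 1.8, -1.7, 10.5]
[-0.0, 0.001, -0.001, 1.8, -1.7, 10.5]
```

View pics/b5.png

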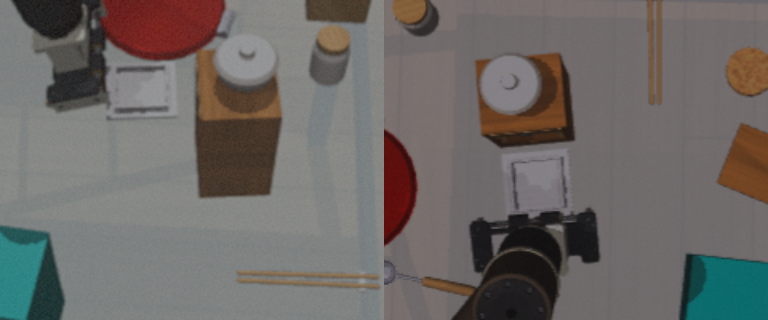

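```bash
cat > dm.py <<'E'
from p import *
import sys
def meas(k,cs,tcp,z):
    b=cv2.imread(f"pics/top{k}.png")
    rl,rr,fr,fl=cs
    l=lambda a,c,**kw:fit(plane('top',edge(b,a,c,half=2.5,**kw),z))
    re=l(rl,rr);le=l(rl,fl,hi=.8);ri=l(rr,fr,hi=.8)
    A,B=isect(re,le),isect(re,ri)
    an=[np.degrees(np.arctan2(*(x[1]*np.sign(x[1][i]))[::-1])) for x,i in((re,1),(le,0),(ri,0))]
    d=B-A; yaw=np.degrees(np.arctan2(d[0],-d[1]))
    print("rear corners",A.round(4),B.round(4),"w",np.linalg.norm(d).round(4),"angs",np.round(an,2))
    ya=np.radians(np.mean([an[0]-90,an[1],an[2]]));ex=np.array([np.cos(ya),np.sin(ya)]);ey=np.array([-ex[1],ex[0]])
    c=(A+B)/2-ex*.055; g=c-ex*.067
    print("yaw",np.degrees(ya).round(2),"center",c.round(4),"grip",g.round(4),"tcp rel grip (fwd,left)",((np.array(tcp[:2])-g)@np.c_[ex,ey]*1e3).round(1))
E
python3 - <<'E'
from dm import *
T=lambda x,y:((x-384)/1.6+150,y/1.6+140)
meas(5,[T(502,155),T(570,150),T(574,208),T(507,212)],cur()[0],.2416)
b=cv2.imread("pics/top5.png")[225:285,215:280];a=cv2.imread("pics/side5.png")[130:185,275:340]
cv2.imwrite("pics/e.png",np.hstack([cv2.resize(x,(520,480),interpolation=cv2.INTER_CUBIC) for x in(a,b)])[:, :800])
E
```

```text
rear corners [0.5634 0.1671] [0.5751 0.0581] w 0.1096 angs [96.14  6.47  6.58]
yaw 6.4 center [0.5146 0.1065] grip [0.448 0.099] tcp rel grip (fwd,left) [-1.6 -0.4]
```

View pics/e.png

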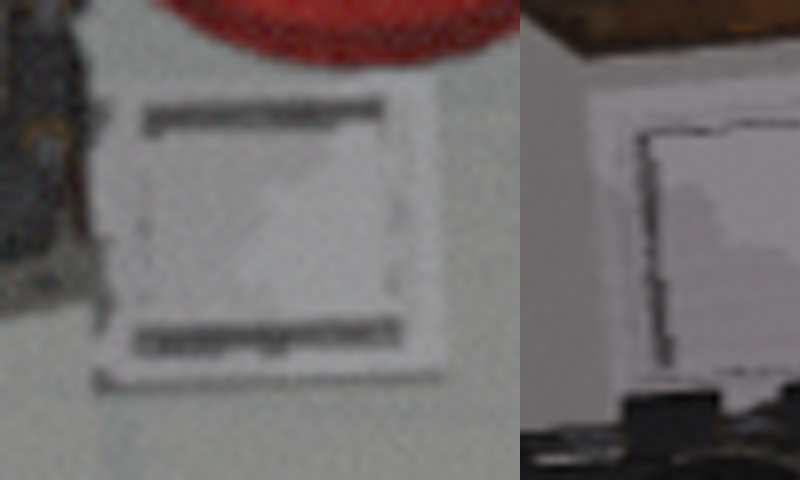

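Run:
```python
from p import *
A=[.5634,.1671];B=[.5751,.0581];ex=np.array([np.cos(np.radians(6.4)),np.sin(np.radians(6.4))])
Fr=np.array(B)-.11*ex
for z in(.2326,.2376,.2426): print(z,proj('side',[[*B,z],[*A,z],[*Fr,z]]).round(1).tolist())
i=cv2.imread("pics/side5.png")
e=edge(i,(288.5,174.3),(329.5,173),half=3);print(e[[0,len(e)//2,-1]].round(1))
v=edge(i,(329.7,171),(328.7,140),half=3);print(v[[0,len(v)//2,-1]].round(1))
```

```text
0.2326 [[330.8, 174.5], [329.2, 140.1], [286.5, 176.1]]
0.2376 [[330.8, 173.3], [329.2, 138.8], [286.3, 174.9]]
0.2426 [[330.8, 172.0], [329.2, 137.5], [286.2, 173.7]]
[[292.5 171.3]
 [308.5 170.9]
 [324.5 172. ]]
[[330.  167.9]
 [329.9 155.9]
 [329.  143.9]]
```

Run:
```python
from p import *
rows([.4446,.1140,.162],ori(6.1,14.8),n=6)
```

```text
dist 87.9 mm rot 0.4 deg n=6
[-0.001, 0.001, -0.0, 2.7, -3.7, 13.9]
[-0.001, 0.001, -0.0, 2.7, -3.7, 13.9]
[-0.001, 0.001, -0.0, 2.7, -3.7, 13.9]
[-0.001, 0.001, -0.0, 2.7, -3.7, 13.9]
[-0.001, 0.001, -0.0, 2.6, -3.7, 13.9]
[-0.001, 0.001, -0.0, 2.6, -3.7, 13.9]
```

step_arm(
  deltas=[
    [0, 0, 0, 2, -2, 7, -1],
    [0, 0, 0, 2.7, -3.7, 14, -1],
    [0, 0, 0, 2.7, -3.7, 14, -1],
    [0, 0, 0, 2.7, -3.7, 14, -1],
    [0, 0, 0, 2.6, -3.7, 14, -1],
    [0, 0, 0, 2.6, -3.7, 14, -1],
    [0, 0, 0, 1, -1.5, 6, -1],
    [0, 0, 0, 0, 0, 0, -1],
  ],
)

```text
time_s: 10.7
tcp_pos: [0.4428, 0.1096, 0.1543]
eef_rot: [165.7, 0.4, 95.4]
contact_force: [-0.0, -0.4, -1.8]
gripper_width: 0.0116
```

Run:
```python
from p import *
st()
rows([.4446,.1140,.162],ori(6.1,14.8))
```

```text
t 10.7 tcp [0.4428 0.1096 0.1543] rot [165.7   0.4  95.4] F [-0.  -0.4 -1.8] M [-0.13  1.09 -0.03] w 0.0116 q [  46.8   -5.8  -48.7   15.9  -37.7 -143.3]
dist 9.1 mm rot 1.0 deg n=1
[-0.01, 0.01, -0.011, 4.2, 4.1, -6.9]
```

step_arm(
  deltas=[
    [-0.01, 0.01, -0.011, 4.2, 4.1, -7, -1],
    [0, 0, 0, 0, 0, 0, -1],
  ],
)

```text
time_s: 10.9
tcp_pos: [0.4452, 0.1141, 0.1631]
eef_rot: [165.1, -0.0, 96.1]
contact_force: [-0.5, -0.3, -2.8]
gripper_width: 0.0115
```

Run:
```python
from dm import *
st()
cv2.imwrite("pics/top6.png",r.capture("top")[:,:,::-1])
b=cv2.imread("pics/top6.png")[200:290,205:290]
cv2.imwrite("pics/e6.png",cv2.resize(b,None,fx=6.5,fy=6.5,interpolation=cv2.INTER_CUBIC))
```

```text
t 10.9 tcp [0.4452 0.1141 0.1631] rot [165.1  -0.   96.1] F [-0.5 -0.3 -2.8] M [-0.07  1.11 -0.02] w 0.0115 q [  47.    -6.5  -48.    15.7  -38.2 -142.4]
```

View pics/e6.png

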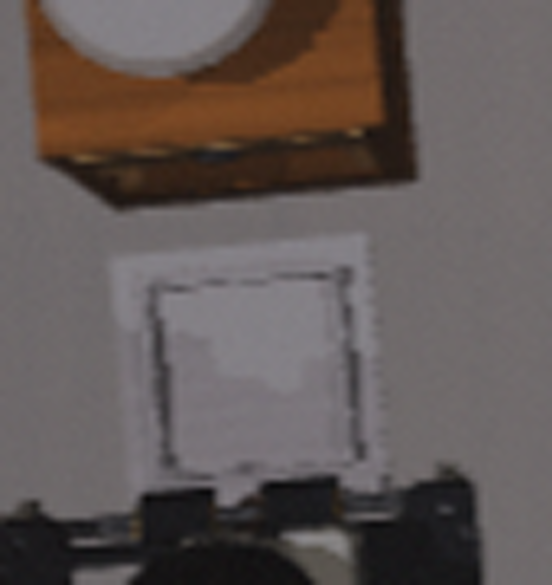

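Run:
```python
from dm import *
T=lambda x,y:(205+x/6.5-.4,200+y/6.5-.4)
meas(6,[T(111,257),T(365,235),T(385,470),T(136,490)],cur()[0],.156)
A=np.array([np.cos(np.radians(6.5)),np.sin(np.radians(6.5))]);E=np.array([-A[1],A[0]])
p=cur()[0][:2];print("tcp x',y'",p@A,p@E)
```

```text
rear corners [0.5622 0.1825] [0.5737 0.0798] w 0.1033 angs [96.41  6.21  6.37]
yaw 6.33 center [0.5133 0.1251] grip [0.4467 0.1177] tcp rel grip (fwd,left) [-2.3 -3.7]
tcp x',y' 0.4548585526699442 0.0626699272767451
```

step_arm(
  deltas=[
    [0, 0, 0, 0, 7.7, 2, -1],
    [0, 0, 0, 0, 9.7, 2.6, -1],
    [0, 0, 0, 0, 9.7, 2.6, -1],
    [0, 0, 0, 0, 9.7, 2.6, -1],
    [0, 0, 0, 0, 4, 1, -1],
  ],
)

```text
time_s: 11.45
tcp_pos: [0.4915, 0.1195, 0.1646]
eef_rot: [165.0, -0.1, 96.1]
contact_force: [-1.0, -0.1, -2.0]
gripper_width: 0.0116
```

```bash
cat > ck.py <<'E'
from p import *
A=np.array([np.cos(np.radians(6.5)),np.sin(np.radians(6.5))]);E=np.array([-A[1],A[0]])
s=r.get_state();p=s["tcp_pos"][:2];f=s["contact_force"]
print("t %.2f d=%.1f mm  lat %.1f (goal 62.6)  z %.1f lean %.1f yaw %.1f rollish %.1f | F fwd %.1f lat %.1f z %.1f"%(s["time_s"],(.615-p@A-.0019)*1e3,p@E*1e3,s["tcp_pos"][2]*1e3,180-s["eef_rot"][0],s["eef_rot"][2]-90,s["eef_rot"][1],f[:2]@A,f[:2]@E,f[2]),"M",s["moment"].round(2))
E
python3 ck.py
```

```text
t 11.45 d=111.2 mm  lat 63.1 (goal 62.6)  z 164.6 lean 15.0 yaw 6.1 rollish -0.1 | F fwd -1.0 lat 0.0 z -2.0 M [-0.18  1.19  0.02]
```

step_arm(
  deltas=[
    [0, 0, 0, 0, -1, 4.5, -1],
    [0, 0, 0, 0, 0, 0, -1],
  ],
)

```text
time_s: 11.65
tcp_pos: [0.4924, 0.1192, 0.1588]
eef_rot: [165.1, -0.1, 96.1]
contact_force: [-0.4, -0.5, -2.5]
gripper_width: 0.0114
```

```bash
python3 ck.py
```

```text
t 11.65 d=110.3 mm  lat 62.7 (goal 62.6)  z 158.8 lean 14.9 yaw 6.1 rollish -0.1 | F fwd -0.4 lat -0.5 z -2.5 M [-0.22  1.22 -0.02]
```

step_arm(
  deltas=[
    [0, 0, 0, 0, 5, 1.4, -1],
    [0, 0, 0, 0, 5, 1.4, -1],
    [0, 0, 0, 0, 5, 1.4, -1],
    [0, 0, 0, 0, 5, 1.4, -1],
  ],
)

```text
time_s: 12.05
tcp_pos: [0.5136, 0.1213, 0.1583]
eef_rot: [165.1, -0.1, 96.1]
contact_force: [-0.3, 0.5, -2.0]
gripper_width: 0.0112
```

```bash
python3 ck.py
```

```text
t 12.05 d=89.1 mm  lat 62.4 (goal 62.6)  z 158.3 lean 14.9 yaw 6.1 rollish -0.1 | F fwd -0.3 lat 0.5 z -2.0 M [-0.1   1.15  0.02]
```

Inside the grooves without contact. Continue towards 70 mm.

step_arm(
  deltas=[
    [0, 0, 0, 0, 5, 1.4, -1],
    [0, 0, 0, 0, 5, 1.4, -1],
    [0, 0, 0, 0, 4, 1.1, -1],
    [0, 0, 0, 0, 4, 1.1, -1],
    [0, 0, 0, 0, 4, 1.1, -1],
  ],
)

```text
time_s: 12.55
tcp_pos: [0.5387, 0.1241, 0.1582]
eef_rot: [165.1, -0.1, 96.1]
contact_force: [0.7, -0.4, -1.7]
gripper_width: 0.0117
```

```bash
python3 ck.py
```

```text
t 12.55 d=63.8 mm  lat 62.3 (goal 62.6)  z 158.2 lean 14.9 yaw 6.1 rollish -0.1 | F fwd 0.7 lat -0.5 z -1.7 M [-0.09  1.16 -0.01]
```

step_arm(
  deltas=[
    [0, 0, 0, 0.1, 4, 1.1, -1],
    [0, 0, 0, 0.1, 4, 1.1, -1],
    [0, 0, 0, 0.1, 4, 1.1, -1],
    [0, 0, 0, 0.1, 4, 1.1, -1],
  ],
)

```text
time_s: 12.95
tcp_pos: [0.5566, 0.1264, 0.1579]
eef_rot: [165.1, -0.1, 96.1]
contact_force: [-0.1, 0.8, -1.5]
gripper_width: 0.0116
```

```bash
python3 ck.py
```

```text
t 12.95 d=45.8 mm  lat 62.5 (goal 62.6)  z 157.9 lean 14.9 yaw 6.1 rollish -0.1 | F fwd -0.1 lat 0.8 z -1.5 M [-0.17  1.17 -0.03]
```

step_arm(
  deltas=[
    [0, 0, 0, 0.1, 4, 1.1, -1],
    [0, 0, 0, 0, 4, 1.1, -1],
    [0, 0, 0, 0, 3, 0.8, -1],
    [0, 0, 0, 0, 2, 0.5, -1],
  ],
)

```text
time_s: 13.35
tcp_pos: [0.5715, 0.1281, 0.1578]
eef_rot: [165.1, -0.1, 96.1]
contact_force: [0.4, -0.9, -2.1]
gripper_width: 0.0117
```

```bash
python3 ck.py
python3 - <<'E'
from h import *
for n in INF: cv2.imwrite(f"pics/{n}7.png",r.capture(n)[:,:,::-1])
a=cv2.imread("pics/side7.png")[100:240,280:420];b=cv2.imread("pics/top7.png")[160:300,180:320]
cv2.imwrite("pics/b7.png",np.hstack([cv2.resize(x,(400,400),interpolation=cv2.INTER_CUBIC) for x in(a,b)]))
E
```

```text
t 13.35 d=30.8 mm  lat 62.6 (goal 62.6)  z 157.8 lean 14.9 yaw 6.1 rollish -0.1 | F fwd 0.3 lat -1.0 z -2.1 M [-0.14  1.15  0.05]
```

View pics/b7.png

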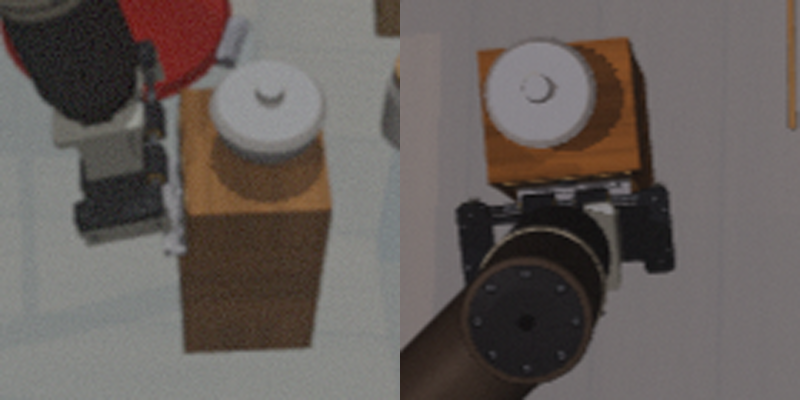

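step_arm(
  deltas=[
    [0, 0, 0, 0, 2, 0.5, -1],
    [0, 0, 0, 0, 1.5, 0.4, -1],
  ],
)

```text
time_s: 13.65
tcp_pos: [0.5749, 0.1284, 0.1578]
eef_rot: [165.1, -0.1, 96.1]
contact_force: [-0.0, 0.0, -2.3]
gripper_width: 0.0116
```

```bash
python3 ck.py
```

```text
t 13.65 d=27.4 mm  lat 62.5 (goal 62.6)  z 157.8 lean 14.9 yaw 6.1 rollish -0.1 | F fwd -0.0 lat 0.0 z -2.3 M [-0.14  1.12  0.02]
```

step_arm(
  deltas=[
    [0, 0, 0, 0, 1.5, 0.4, -1],
    [0, 0, 0, 0, 1.5, 0.4, -1],
  ],
)

```text
time_s: 13.85
tcp_pos: [0.5778, 0.1286, 0.1577]
eef_rot: [165.1, -0.0, 96.1]
contact_force: [-8.9, -0.1, 1.1]
gripper_width: 0.0118
```

```bash
python3 ck.py
```

```text
t 13.85 d=24.4 mm  lat 62.3 (goal 62.6)  z 157.7 lean 14.9 yaw 6.1 rollish -0.0 | F fwd -8.9 lat 0.9 z 1.1 M [-0.22  3.92  0.11]
```

step_arm(
  deltas=[
    [0, 0, 0, 0, -0.3, 1.5, -1],
    [0, 0, 0, 0, 0, 1, -1],
  ],
)

```text
time_s: 14.05
tcp_pos: [0.5778, 0.1284, 0.1557]
eef_rot: [165.1, -0.0, 96.1]
contact_force: [-14.5, 2.0, 15.0]
gripper_width: 0.0119
```

```bash
python3 ck.py
```

```text
t 14.05 d=24.4 mm  lat 62.2 (goal 62.6)  z 155.7 lean 14.9 yaw 6.1 rollish -0.0 | F fwd -14.2 lat 3.6 z 15.0 M [0.46 4.55 0.27]
```

step_arm(
  deltas=[
    [0, 0, 0, 0, 0, -0.4, -0.3],
    [0, 0, 0, 0, 0, 0, -0.3],
    [0, 0, 0, 0, 0, 0, -0.3],
    [0, 0, 0, 0, 0, 0, -0.3],
    [0, 0, 0, 0, 0, 0, -0.3],
  ],
)

```text
time_s: 14.55
tcp_pos: [0.5796, 0.1296, 0.1579]
eef_rot: [164.9, -0.1, 96.2]
contact_force: [0.2, 0.8, 0.1]
gripper_width: 0.0307
```

```bash
python3 ck.py
```

```text
t 14.55 d=22.6 mm  lat 63.2 (goal 62.6)  z 157.9 lean 15.1 yaw 6.2 rollish -0.1 | F fwd 0.3 lat 0.8 z 0.1 M [-0.08  0.88 -0.07]
```

step_arm(
  deltas=[
    [0, 0, 0, 0, -1, -5, -0.3],
    [0, 0, 0, 0, 0, -10, -0.3],
    [0, 0, 0, 0, 0, -20, -0.3],
    [0, 0, 0, 0, 0, -20, -0.3],
    [0, 0, 0, 0, -30, -10, -1],
    [0, 0, 0, 0, -30, 0, -1],
    [0, 0, 0, 0, 0, 0, -1],
  ],
)

```text
time_s: 15.25
tcp_pos: [0.502, 0.121, 0.2105]
eef_rot: [164.8, -0.2, 96.1]
contact_force: [0.6, 0.5, 0.5]
gripper_width: 0.0123
```

```bash
python3 ck.py
python3 - <<'E'
from h import *
for n in INF: cv2.imwrite(f"pics/{n}8.png",r.capture(n)[:,:,::-1])
a=cv2.imread("pics/side8.png")[100:240,280:420];b=cv2.imread("pics/top8.png")[160:300,180:320]
cv2.imwrite("pics/b8.png",np.hstack([cv2.resize(x,(400,400),interpolation=cv2.INTER_CUBIC) for x in(a,b)]))
E
```

```text
t 15.25 d=100.6 mm  lat 63.4 (goal 62.6)  z 210.5 lean 15.2 yaw 6.1 rollish -0.2 | F fwd 0.6 lat 0.4 z 0.5 M [-0.06  0.85  0.04]
```

View pics/b8.png

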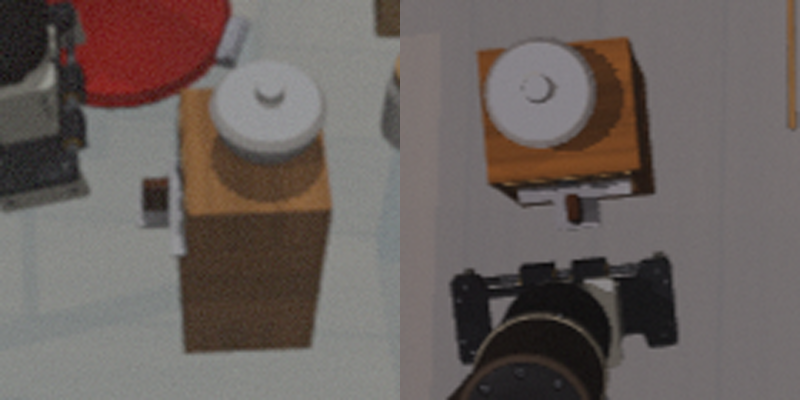

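step_arm(
  deltas=[
    [0, 0, 0, -0.2, 1.5, 9.7, -1],
    [0, 0, 0, -0.2, 1.5, 9.7, -1],
    [0, 0, 0, -0.2, 1.5, 9.7, -1],
    [0, 0, 0, -0.2, 1.5, 9.7, -1],
    [0, 0, 0, 0, 1.5, 6, -1],
    [0, 0, 0, 0, 0, 0, -1],
  ],
  squeeze=10,
)

```text
time_s: 15.95
tcp_pos: [0.5275, 0.1242, 0.1659]
eef_rot: [164.7, -0.2, 96.1]
contact_force: [-0.0, -0.7, 0.0]
gripper_width: 0.0006
```

```bash
python3 ck.py
```

```text
t 15.95 d=74.9 mm  lat 63.7 (goal 62.6)  z 165.9 lean 15.3 yaw 6.1 rollish -0.2 | F fwd -0.1 lat -0.6 z 0.0 M [-0.15  0.85 -0.02]
```

step_arm(
  deltas=[
    [0, 0, 0, -0.3, 4.8, 1.3, -1],
    [0, 0, 0, -0.3, 4.8, 1.3, -1],
    [0, 0, 0, -0.3, 4.8, 1.3, -1],
    [0, 0, 0, -0.3, 3, 0.8, -1],
  ],
)

```text
time_s: 16.35
tcp_pos: [0.5473, 0.1251, 0.1662]
eef_rot: [164.7, -0.1, 96.1]
contact_force: [-0.5, -0.6, 0.4]
gripper_width: 0.0003
```

```bash
python3 ck.py
```

```text
t 16.35 d=55.1 mm  lat 62.4 (goal 62.6)  z 166.2 lean 15.3 yaw 6.1 rollish -0.1 | F fwd -0.6 lat -0.5 z 0.4 M [-0.12  0.95  0.  ]
```

step_arm(
  deltas=[
    [0, 0, 0, 0, 2.5, 0.7, -1],
    [0, 0, 0, 0, 2, 0.5, -1],
    [0, 0, 0, 0, 2, 0.5, -1],
  ],
)

```text
time_s: 16.65
tcp_pos: [0.5551, 0.1261, 0.1669]
eef_rot: [164.7, -0.2, 96.1]
contact_force: [0.7, -0.1, -0.3]
gripper_width: 0.0003
```

```bash
python3 ck.py
```

```text
t 16.65 d=47.3 mm  lat 62.4 (goal 62.6)  z 166.9 lean 15.3 yaw 6.1 rollish -0.2 | F fwd 0.7 lat -0.2 z -0.3 M [-0.15  0.87 -0.08]
```

step_arm(
  deltas=[
    [0, 0, 0, 0, 1.5, 0.5, -1],
    [0, 0, 0, 0, 1.5, 0.5, -1],
  ],
)

```text
time_s: 16.85
tcp_pos: [0.5583, 0.1264, 0.1667]
eef_rot: [164.7, -0.2, 96.1]
contact_force: [-6.1, -0.1, 2.8]
gripper_width: 0.0007
```

```bash
python3 ck.py
```

```text
t 16.85 d=44.1 mm  lat 62.4 (goal 62.6)  z 166.7 lean 15.3 yaw 6.1 rollish -0.2 | F fwd -6.0 lat 0.6 z 2.8 M [0.1  2.81 0.11]
```

step_arm(
  deltas=[
    [0, 0, 0, 0, 1, 0.2, -1],
    [0, 0, 0, 0, 1, 0.2, -1],
  ],
)

```text
time_s: 17.05
tcp_pos: [0.5584, 0.1261, 0.1664]
eef_rot: [164.9, -0.2, 96.1]
contact_force: [-11.8, 2.6, 8.2]
gripper_width: 0.0007
```

```bash
python3 ck.py
```

```text
t 17.05 d=44.0 mm  lat 62.1 (goal 62.6)  z 166.4 lean 15.1 yaw 6.1 rollish -0.2 | F fwd -11.4 lat 4.0 z 8.2 M [1.13 4.22 0.47]
```

Firm against the stop (no advance as force rises to 12 N). Withdraw and check.

step_arm(
  deltas=[
    [0, 0, 0, 0, -5, -1, -1],
    [0, 0, 0, 0, -15, -4, -1],
    [0, 0, 0, 0, -25, -20, -1],
    [0, 0, 0, 0, -25, -30, -1],
    [0, 0, 0, 0, -10, -30, -1],
    [0, 0, 0, 0, 0, 0, -1],
  ],
)

```text
time_s: 17.65
tcp_pos: [0.4558, 0.1141, 0.228]
eef_rot: [165.0, -0.1, 96.0]
contact_force: [0.2, 0.3, -1.0]
gripper_width: 0.0004
```

```bash
python3 ck.py
python3 - <<'E'
from h import *
for n in INF: cv2.imwrite(f"pics/{n}9.png",r.capture(n)[:,:,::-1])
i=cv2.imread("pics/side9.png");a=i[100:240,280:420];b=cv2.imread("pics/top9.png")[160:300,180:320]
cv2.imwrite("pics/b9.png",np.hstack([cv2.resize(x,(400,400),interpolation=cv2.INTER_CUBIC) for x in(a,b)]))
cv2.imwrite("pics/w9.png",i)
A=np.array([np.cos(np.radians(6.5)),np.sin(np.radians(6.5))]);E=np.array([-A[1],A[0]])
# expected block-top corners / tongue tip / sheet front corners if home
f=.615*A+.0626*E
for nm,dx,dy,z in(("block top c",-25,0,.187),("sheet front L",-13,55,.149),("sheet front R",-13,-55,.149),("tongue tip L",-42,22,.149),("tongue tip R",-42,-22,.149)):
    P=[*(f+A*dx/1e3+E*dy/1e3),z]
    print(nm,"top crop",((proj('top',[P])[0]-[180,160])*400/140+[400,0]).round(0),"side crop",((proj('side',[P])[0]-[280,100])*400/140).round(0))
E
```

```text
t 17.65 d=147.3 mm  lat 61.7 (goal 62.6)  z 228.0 lean 15.0 yaw 6.0 rollish -0.1 | F fwd 0.2 lat 0.3 z -1.0 M [0.01 0.77 0.06]
block top c top crop [570. 206.] side crop [155. 180.]
sheet front L top crop [517. 203.] side crop [165. 158.]
sheet front R top crop [630. 193.] side crop [171. 253.]
tongue tip L top crop [554. 229.] side crop [136. 187.]
tongue tip R top crop [599. 225.] side crop [138. 225.]
```

View pics/b9.png

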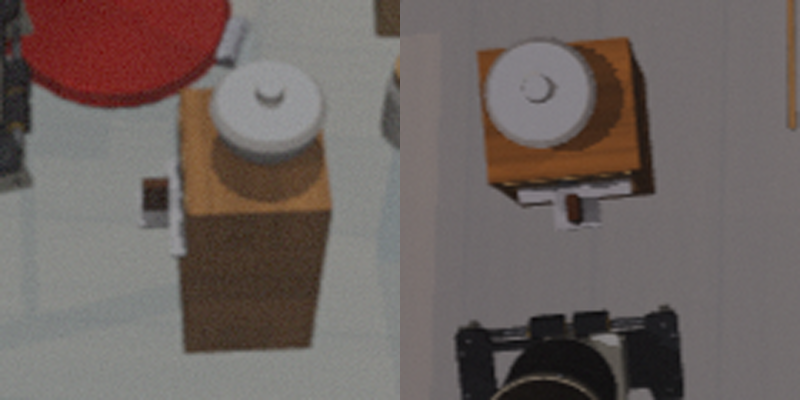

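View pics/w9.png

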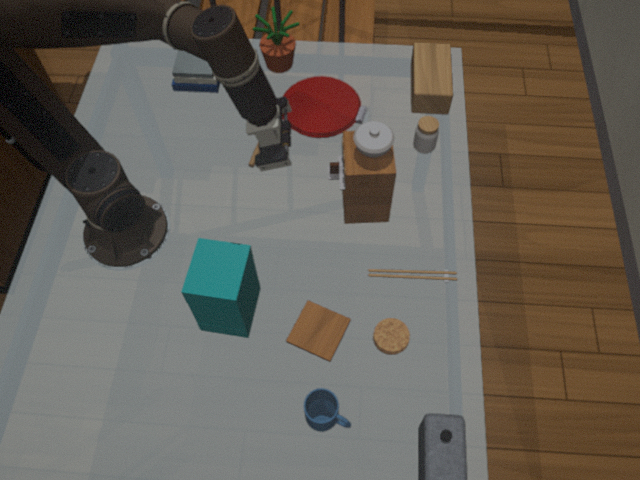

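The block top is at (155,182) in the side crop and (572,208) in the top crop. The fully-home prediction was (155,180) and (570,206), so they agree. The other objects look unmoved, and the arm is touching nothing.

```bash
python3 -c "
from plant import r
print(r.close_job())"
```

```text
the job is handed in; nothing more can be done
None
```

The dish is fully home on the high rail pair, resting on the ledges and released. I handed the job in at about 17.7 s.

**What I did**
- I shifted the dish about 44 mm on its stand first, so the gripper could lean without hitting the turquoise look-alike.
- I then gripped it about 6 mm behind the block's centre at a 15° lean, carried it over and slid it in.
- I tried only the high pair, because nothing stopped the dish at the 70 mm mark.

**What the last checks showed**
- **Stop:** first contact came with the grip about 25 mm in front of the rails. After letting go, I pushed the block again with closed fingers to about 11 N and it did not move further.
- **Level:** contact with the ledges came with the dish's underside at about 145 mm, which is the ledge height.
- **Position:** in both final pictures the grip block was within about 1 pixel (roughly 2 mm) of where a fully home dish should be.
- **Bystanders:** by eye, the bowl, chopsticks, coasters and mug look where they started. The spoon was almost entirely hidden by the gripper in the last side picture, so I did not confirm it; the arm never went down near it.

**What differed from the brief**
- I used a 15° lean instead of the 25° or more you asked for, because the arm's joint ranges did not allow 25° all the way in. Gripping behind the block's centre left the gripper body about 6 mm clear of the drawer case by calculation, and I felt no contact there.
- One check was poor: the sheet's width measured 103 mm instead of 110 mm in one picture, because the edge finder caught the wrong edge. I used the left edge there, which agreed with the earlier measurement.

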